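# Lock the amplifier's sprung service screw

### The job

Take the orange slotted screwdriver from its rack, set its bit in the slot of the screw down in the silver collar on the black amplifier, press the sprung screw in and, still pressing, turn it clockwise as far as its locked position, gently and never leaning hard on it. Then put the screwdriver back upright in the rack hole it came from and let go. Leave the other things on the bench where they are, and keep the gripper itself off the amplifier.

Things in the scene. Friction and masses are not known exactly. Their poses are not given: they have to be found in the camera images.
- driver_mid (a point): Orange flat-blade screwdriver, standing blade-down in a rack hole at the start; this is the centre of its handle. z points up along the tool, x along the blade's width. Handle: square bar 24 x 24 mm, 80 mm long (40 mm above and below this point), flat faces square to x and y; its flat underside rests on the rack. Mass about 0.09 kg. Shank 9 mm thick.
- driver_tip (a point): End of the screwdriver's blade, 105 mm below driver_mid along the tool's axis. The blade is 12 mm wide (x), 2.5 mm thick (y) and 12 mm long.
- rack: Plywood tool rack, fixed: a board 160 (x) x 60 (y) mm, its top 75 mm above the bench, 12 mm thick, on two end legs. Two through holes of 18 mm diameter on its x axis, at x = -45 and +45 mm. Origin on the bench under its centre. Above the rack, handle centres of standing drivers are 115 mm over the bench.
- nut_driver_mid (a point): A blue-handled nut driver in the other rack hole, to be left alone; same handle size. Centre of its handle.
- unit: Black amplifier, fixed, 200 (x) x 220 (y) x 75 mm tall, carrying collar and screw; origin on the bench under its centre. The screw head is sprung: it gives at 5 N of push, can turn only when pressed in 2.5 mm or more (9 N; else a hidden lug blocks it), stops at 3.2 mm (10 N). A steady 11 to 16 N is right; over 25 N of contact force damages it. Let go in the locked place, it springs up, locked.
- collar (a point): Centre of the mouth of the silver collar on the amplifier, at the top of its rim (79 mm over the bench); z up. Outer/inner diameter 32/20 mm, 4 mm proud of the cover. The brass screw head, 17 mm across, sits inside, concentric, its top 3 to 18 mm below the rim: not measured, to be felt. Its slot, 4 mm wide and 4.5 mm deep, takes the blade and lies along this point's x at joint screw = 0.
- screw (a joint): Turn of the slotted screw, rad, growing clockwise seen from above (the slot's direction is turned by minus this value about the collar's z). Starts at 0.02 to 0.15 (unlocked); locked is beyond 1.2, end stop at 1.45, so aim at about 1.32. Friction 0.03 to 0.06 N m; the blade has about 0.13 rad of play in the slot either way.
- heatsink_mid (a point): Black finned heatsink, 50 x 45 x 32 mm, loose, to be left alone; its centre.
- dish_mid (a point): Steel parts dish, 64 mm across, 30 mm tall, loose, to be left alone; its centre.
- meter_mid (a point): Grey hand-held meter, 150 x 78 x 34 mm, lying loose, to be left alone; its centre.
Not all that is in view belongs to the job. Of the things shaped like the part that bears driver_mid, the orange one is meant.

How it is judged:
By the outcome, as a careful person would: the job done as asked, in the order asked, and still so for the second after the job is handed in, with the robot touching nothing.
It also fails if it takes over 72 s, if anything falls off the work surface, if the arm or the gripper's body presses on something with over 40 N, if the wrist force passes 120 N, or if a joint passes its speed limit or range.

### The arm

A 6-joint arm with a two-finger parallel gripper is mounted at the origin on the work surface. World frame = base frame: x ahead of the robot, y to its left, z up, the work surface at z = 0. Lengths are in mm, angles in degrees, forces in N, time in s.
With the tool pointing down it reaches from about 300 to 850 mm from the base axis. Payload 4.2 kg.
Tool frame: the origin (TCP) lies midway between the tips of the shut fingers; the grasp point (between the pads) lies 19 mm behind it; x points along the fingers, y is the direction in which the jaws open and shut, and the axes are right-handed (so a half turn about x gives the same grasp; the last joint's range is limited). The gripper opens to 91 mm and grips with 3 to 60 N. Pads are 32 mm wide; open, the fingers measure 118 mm over their backs; the gripper's body (76 mm by 178 mm) begins 60 mm behind the grasp point.
Start: joints at [71.792, 18.312, 89.639, -0, 72.044, -1.146], TCP at [168.717, 549.707, 213.976] pointing down, gripper open.
Joint ranges: [-177.97, 177.97], [-48.28, 115.42], [12.27, 149.76], [-77.06, 257.06], [2.81, 150.46], [-146.56, 146.56]. Speed limits (degrees/s): [147.25, 147.25, 180, 180, 180, 180].

### API

Orientations are given as [roll, pitch, yaw] about the fixed x, y, z axes, in that order (R = Rz(yaw) Ry(pitch) Rx(roll)).
In Python, from workcell import * gives the robot as it stands.
- The arm moves only by the shell command python3 -m handwheel 'ROWS' [FORCE]. ROWS is a JSON object of lists of equal length, an entry for each row: "gripper": the closure, from 0 (fully open) to 1 (shut); "offset": the shift along the tool's x, y, z in mm, a list of three; "rot": the turn, a rotation vector about the tool's x, y, z in degrees, a list of three. A call has 1 to 5 rows; each row is the pose to reach, as a shift and turn from the pose commanded when the call began, along the tool's axes at that moment; what a row does not reach only later rows make up. A row lasts 1/12 s, in which the tool goes at most 41.7 mm and 7.16 degrees, less where a joint would pass 70% of its speed; a pose out of reach is approached as far as the arm can. A call with a gripper value outside its range is refused whole. The fingers move at their own pace and stop on an object; FORCE is the grip in N (left out, the last holds). Time passes only in rows, so rows that repeat a pose let the fingers close. It gives the time, the measured TCP pose, the force and the opening at its end, in the units of the state.
- state(): the state, without advancing time (a new reading comes with each control period).
- grab_frame(name): name is "side" or "top" or "wrist"; returns the picture (400x640x3 uint8, red, green, blue); there is no depth.
- camera_params(name): a dict with "fx", "fy", "cx", "cy" (pixels), "position" and "attitude" of the camera in the world; the wrist camera has in their place "hand_eye" (4x4, takes a point from camera to tool coordinates, whose origin is the TCP and whose axes are the tool frame's). Camera axes: x right, y up, looking along -z (the intrinsics and any distortion apply to the point x, -y, -z); pixel columns grow to the right and rows downward; lengths in mm; the calibration is good to about 2 mm. A picture is of the moment at which its call begins: read the wrist's pose just before it. camera_params takes no time and is no camera call.
- job_done(): hands the job in, once; it reports no verdict.
The state is a dict: "time_s": time; "qpos": joint angles; "qvel": joint speeds; "effort": joint torques, N m; "ee_pos": TCP position; "ee_rot": TCP orientation; "force": force on the tool from outside, world axes, zero at the start; "torque": the same for the moment, N m; "gripper_width": finger opening in mm.
Only numpy, scipy, OpenCV 4.12 (cv2) and the standard library are available. Lean on these libraries where they do the work, as an engineer would, in place of code of your own. Each camera call takes 0.05 s, during which the arm holds its last target.

## Working session

There is one attempt and no reset: what is moved stays moved. The work goes in short steps, Python scripts to look and compute and a shell command to move; the robot and the scene stay as the last step left them, time stands still between calls to the robot, and variables do not carry over. Pictures are saved under pics/ and viewed, and the job is handed in when it is done.

```bash
ls; mkdir -p pics; python3 - <<'E'
from workcell import *
import cv2
print(state())
for n in ["side","top","wrist"]:
    print(n,camera_params(n))
    cv2.imwrite(f"pics/{n}0.png",grab_frame(n)[:,:,::-1])
E
```

```text
pics
{'time_s': 0.0, 'qpos': array([ 7.17908437e+01,  1.83510501e+01,  8.97053701e+01, -3.34074287e-03,
        7.20440056e+01, -1.14658671e+00]), 'qvel': array([-0.02452628,  0.08882779, -0.03628975, -0.05800022,  0.02349223,
       -0.0288139 ]), 'effort': array([-2.86172733e-03, -4.12474179e+01, -2.31977820e+01,  7.22868950e-02,
        4.59645374e-02, -1.55901748e-04]), 'ee_pos': array([168.58146036, 549.20937793, 213.13322795]), 'ee_rot': array([ -89.33506582,   89.89952407, -106.39660272]), 'force': array([ 0.37183577, -0.20365444, -0.95706618]), 'torque': array([-0.02010185,  0.04478585,  0.01974249]), 'gripper_width': 91.15135031186718}
side {'fx': 371.0006725004686, 'fy': 371.0006725004686, 'cx': 318.2492209737447, 'cy': 202.73863980809756, 'position': array([471.00869675, 801.17940488, 692.22932719]), 'attitude': array([  54.426854  ,   -1.3171668 , -172.78768751])}
top {'fx': 493.4522349226398, 'fy': 493.4522349226398, 'cx': 317.84455066940745, 'cy': 199.67414394104128, 'position': array([ 275.84444792,  -29.00375216, 1586.34970372]), 'attitude': array([ 11.9083574 ,   0.237452  , -93.49268478])}
wrist {'fx': 326.0013353235621, 'fy': 326.0013353235621, 'cx': 320.14255121456205, 'cy': 205.92377583988144, 'hand_eye': array([[ 2.78494981e-04,  2.60640910e-01, -9.65435776e-01,
        -1.70850844e+02],
       [ 9.99999651e-01, -8.32581202e-04,  6.36916129e-05,
        -2.35592045e-01],
       [-7.87203039e-04, -9.65435458e-01, -2.60641051e-01,
        -7.30044130e+01],
       [ 0.00000000e+00,  0.00000000e+00,  0.00000000e+00,
         1.00000000e+00]])}
```

View pics/side0.png

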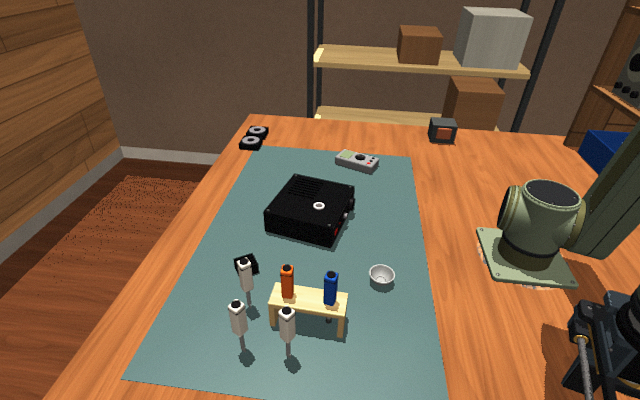

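View pics/top0.png

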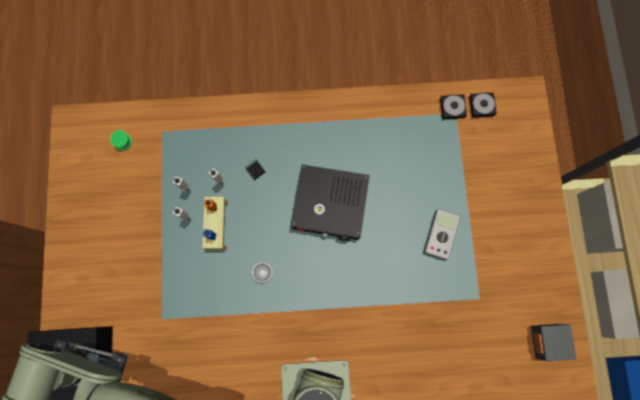

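View pics/wrist0.png

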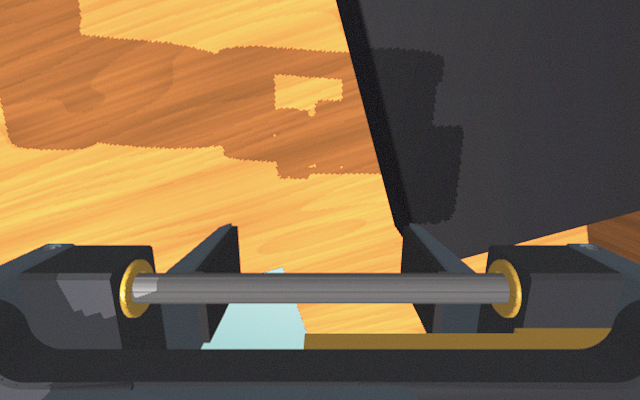

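Side view: orange driver at (288,281), blue at (331,288), collar at (319,206). The top view shows the collar at (319,209) and the rack around (213,222). Next I'll enlarge the images and measure.

```bash
cat > h.py <<'E'
from workcell import *
import numpy as np, cv2
from scipy.spatial.transform import Rotation as R
def pose(s): return R.from_euler('xyz',s['ee_rot'],degrees=True).as_matrix(),np.array(s['ee_pos'])
def cam(n,s=None):
    p=camera_params(n)
    K=np.array([[p['fx'],0,p['cx']],[0,p['fy'],p['cy']],[0,0,1]])
    if n=='wrist':
        Rm,t=pose(s); H=p['hand_eye']; return K,Rm@H[:3,:3],Rm@H[:3,3]+t
    return K,R.from_euler('xyz',p['attitude'],degrees=True).as_matrix(),np.array(p['position'])
def ray(c,uv):
    K,Rc,t=c; d=np.linalg.inv(K)@np.array([uv[0],uv[1],1.]); d=Rc@(d*[1,-1,-1]); return t,d/np.linalg.norm(d)
def onz(c,uv,z):
    t,d=ray(c,uv); return t+d*(z-t[2])/d[2]
def proj(c,X):
    K,Rc,t=c; q=(Rc.T@(np.asarray(X,float)-t))*[1,-1,-1]; q=K@q; return q[:2]/q[2]
def tri(c1,u1,c2,u2):
    a,d=ray(c1,u1);b,e=ray(c2,u2)
    A=np.c_[d,-e]; s=np.linalg.lstsq(A,b-a,rcond=None)[0]
    return (a+d*s[0]+b+e*s[1])/2,np.linalg.norm(a+d*s[0]-b-e*s[1])
def crop(img,x0,y0,x1,y1,k,fn): cv2.imwrite(fn,cv2.resize(img[y0:y1,x0:x1,::-1],None,fx=k,fy=k,interpolation=cv2.INTER_CUBIC))
E
python3 - <<'E'
from h import *
S=cv2.imread('pics/side0.png')[:,:,::-1];T=cv2.imread('pics/top0.png')[:,:,::-1]
crop(S,220,170,400,370,4,'pics/s1.png')
crop(S,220,170,400,320,4,'pics/s1.png')
crop(T,160,150,380,290,3.6,'pics/t1.png')
cs,ct=cam('side'),cam('top')
print('collar',tri(cs,(319,206),ct,(319.5,209.5)),onz(ct,(319.5,209.5),79),onz(cs,(319,206),79))
E
```

```text
collar (array([562.4419072 , -45.41246244,  72.38870836]), np.float64(1.6710376278842967)) [562.03667549 -45.36885377  79.        ] [560.63246724 -36.14561922  79.        ]
```

View pics/s1.png

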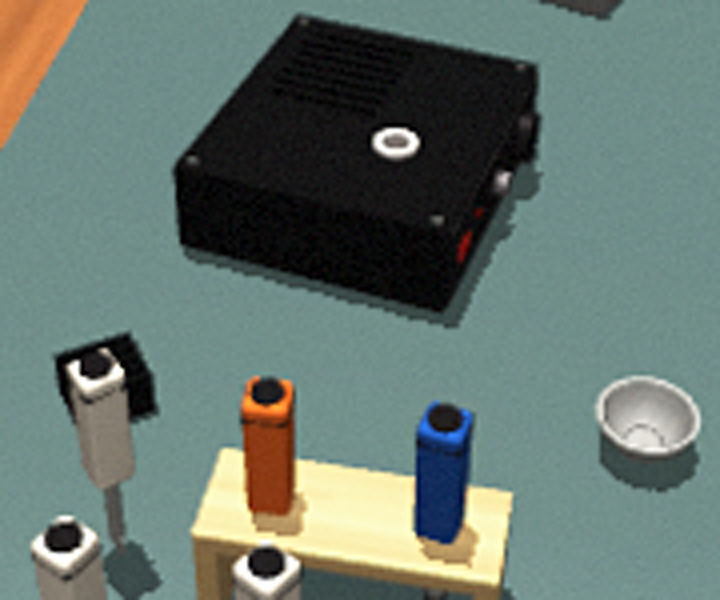

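View pics/t1.png

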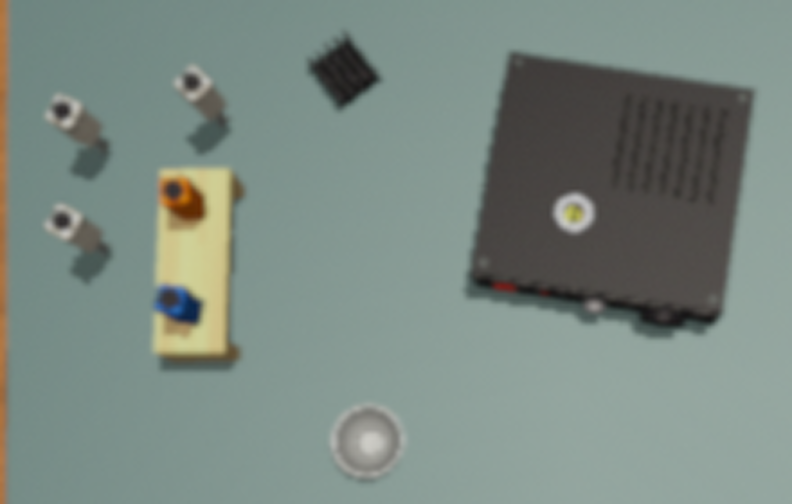

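```bash
python3 - <<'E'
from h import *
cs,ct=cam('side'),cam('top')
f=lambda u,v:(160+u/3.6,150+v/3.6); g=lambda u,v:(220+u/4,170+v/4)
for n,a,b in [('orange',(172,189),(267,388)),('blue',(169,298),(444,416)),('w1',(192,81),(96,363)),('w2',(62,219),(267,560)),('w3',(62,110),(64,535))]:
    print(n,tri(ct,f(*a),cs,g(*b)), onz(ct,f(*a),155), onz(cs,g(*b),155))
print('rack corners z75',[onz(ct,f(*p),75).round(0) for p in [(160,168),(231,168),(229,354),(153,354)]])
print('unit z75',[onz(ct,f(*p),75).round(0) for p in [(510,52),(754,90),(718,315),(472,275)]])
print('heatsink',onz(ct,f(343,72),16))
print(pose(state())[0].round(3))
E
```

```text
orange (array([588.06863787, 284.31947831, 156.29669225]), np.float64(1.4856382343616068)) [589.11283569 284.63722137 155.        ] [587.58991975 283.22333298 155.        ]
blue (array([498.47075356, 288.5487116 , 154.52906521]), np.float64(0.6900374452703966)) [498.74515891 288.42401751 155.        ] [498.10413003 289.07224036 155.        ]
w1 (array([681.80633496, 268.56371942, 144.70916199]), np.float64(2.3263089129759336)) [680.10436957 266.60171707 155.        ] [676.62966474 278.79954807 155.        ]
w2 (array([570.4099473 , 378.14841179, 144.37322897]), np.float64(2.570298405618343)) [569.54096271 375.18686553 155.        ] [567.20219342 386.57360541 155.        ]
w3 (array([664.06492993, 377.87603251, 144.42516695]), np.float64(1.2654018930951674)) [661.86637108 374.98798255 155.        ] [659.68328593 386.13537693 155.        ]
rack corners z75 [array([626., 312.,  75.]), array([622., 251.,  75.]), array([460., 256.,  75.]), array([464., 320.,  75.])]
unit z75 [array([712.,   2.,  75.]), array([ 664., -210.,   75.]), array([ 468., -163.,   75.]), array([515.,  46.,  75.])]
heatsink [719.3059674  157.05343094  16.        ]
[[-0.     0.293  0.956]
 [-0.001  0.956 -0.293]
 [-1.    -0.001 -0.   ]]
```

```bash
python3 -m handwheel '{"gripper":[0.2,0.2,0.2,0.2,0.2],"offset":[[-10,-11,39],[-20,-22,78],[-30,-33,117],[-40,-44,156],[-41,-55,196]],"rot":[[0,0,0],[0,0,0],[0,0,0],[0,0,0],[0,0,0]]}' 20
```

```text
time_s: 0.57
ee_pos: [341.4, 439.2, 256.7]
ee_rot: [71.1, 89.8, 54.1]
force: [1.2, 0.7, 0.9]
gripper_width: 72.7
```

```bash
python3 -m handwheel '{"gripper":[0.2,0.2,0.2,0.2,0.2],"offset":[[0,-11,39],[0,-22,78],[0,-33,117],[0,-44,156],[0,-55,196]],"rot":[[0,0,0],[0,0,0],[0,0,0],[-7,0,0],[-14,0,0]]}' 20; python3 -c "
from h import *
s=state();print(s['ee_pos'],s['ee_rot']);print(pose(s)[0].round(3), s['qpos'])"
```

```text
time_s: 0.98
ee_pos: [510.8, 329.1, 254.7]
ee_rot: [-175.2, 90.0, -178.2]
force: [0.7, 0.7, 0.4]
gripper_width: 73.1
[510.81599124 329.12263957 254.73101838] [-175.23674509   89.96764512 -178.17245425]
[[-0.001  0.051  0.999]
 [-0.     0.999 -0.051]
 [-1.    -0.    -0.001]] [ 3.17007040e+01  2.01152285e+01  8.10696237e+01  1.64257957e-02
  7.88432041e+01 -5.53667691e+01]
```

```bash
python3 -m handwheel '{"gripper":[0.2,0.2,0.2,0.2],"offset":[[0,-18,36],[0,-36,70],[0,-41,79],[0,-41,79]],"rot":[[0,0,0],[0,0,0],[0,0,0],[0,0,0]]}' 20; python3 - <<'E'
from h import *
s=state();print(s['ee_pos'],s['ee_rot'])
I=grab_frame('wrist');cv2.imwrite('pics/w1.png',I[:,:,::-1]);np.save('w1.npy',[s['ee_pos'],s['ee_rot']])
E
```

```text
time_s: 1.32
ee_pos: [588.2, 283.1, 253.7]
ee_rot: [-131.7, 89.9, -135.2]
force: [-0.6, 0.3, 0.1]
gripper_width: 72.9
[588.21567473 283.11159732 253.6607567 ] [-131.69166187   89.92740634 -135.16941985]
```

View pics/w1.png

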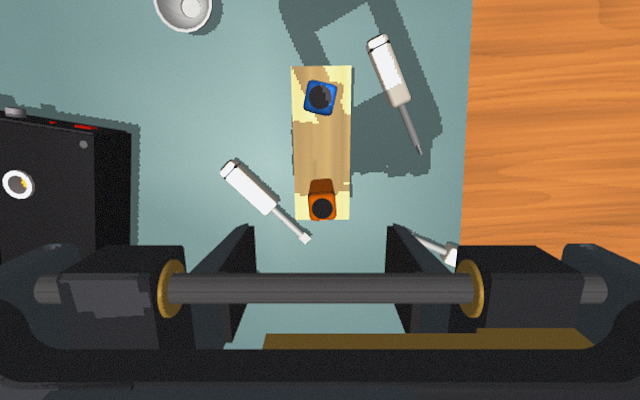

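```bash
python3 - <<'E'
from h import *
a=grab_frame('side');b=grab_frame('top')
crop(a,200,130,440,360,3,'pics/s2.png'); crop(b,120,120,380,300,3,'pics/t2.png')
s=dict(zip(['ee_pos','ee_rot'],np.load('w1.npy')));c=cam('wrist',s)
for X in [(588.5,284,155),(498.5,288.5,155),(681,268,145),(570,378,145),(664,378,145),(562,-45,79)]: print(X,proj(c,X))
E
```

```text
(588.5, 284, 155) [321.70406539 206.65206896]
(498.5, 288.5, 155) [320.70455738  95.87368922]
(681, 268, 145) [310.69074692 297.63108976]
(570, 378, 145) [428.66670374 176.84353737]
(664, 378, 145) [426.03000983 275.38486139]
(562, -45, 79) [ 15.33055047 182.02927329]
```

View pics/s2.png

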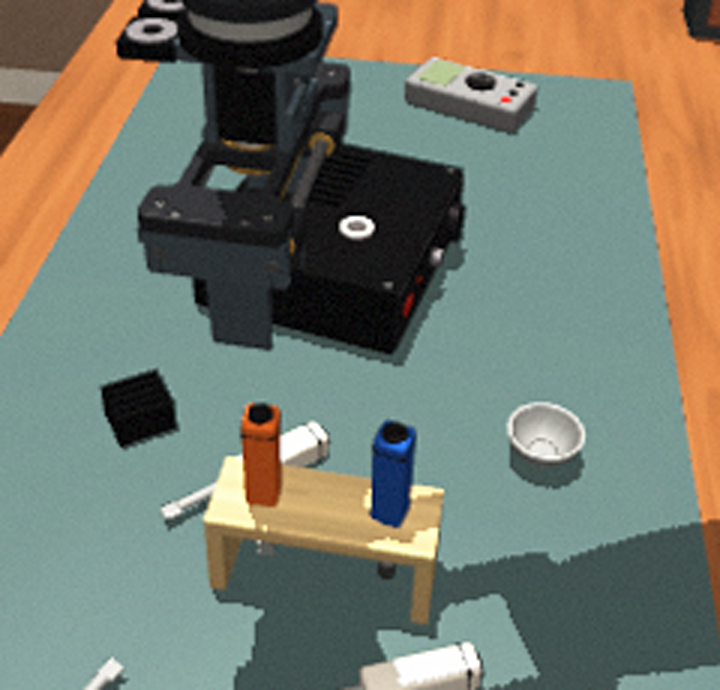

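View pics/t2.png

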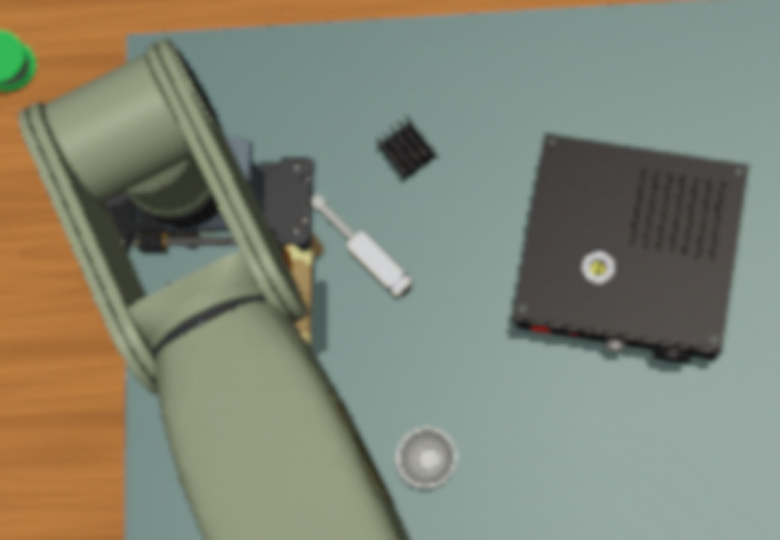

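The three white drivers that stood free on their tips have fallen over by themselves: my fingers stayed above 210 mm and 35 mm or more away. I'll avoid them. In the wrist view, the orange cap is at (322,207), where I predicted it. Next I'll zoom in for its yaw, the blade and the collar.

```bash
python3 - <<'E'
from h import *
I=cv2.imread('pics/w1.png')[:,:,::-1]
crop(I,280,60,370,240,4,'pics/w1c.png'); 
A=cv2.resize(I[165:235,285:360,::-1],None,fx=8,fy=8,interpolation=cv2.INTER_CUBIC)
cv2.imwrite('pics/w1c.png',A)
S=cv2.imread('pics/s2.png'); cv2.imwrite('pics/s2c.png',cv2.resize(S[380:640,180:460],None,fx=2.5,fy=2.5,interpolation=cv2.INTER_CUBIC))
s=dict(zip(['ee_pos','ee_rot'],np.load('w1.npy')));c=cam('wrist',s)
hsv=cv2.cvtColor(np.ascontiguousarray(I),cv2.COLOR_RGB2HSV)
print(onz(c,(322,207.5),157))
E
```

```text
[588.71923032 284.23288226 157.        ]
```

View pics/w1c.png

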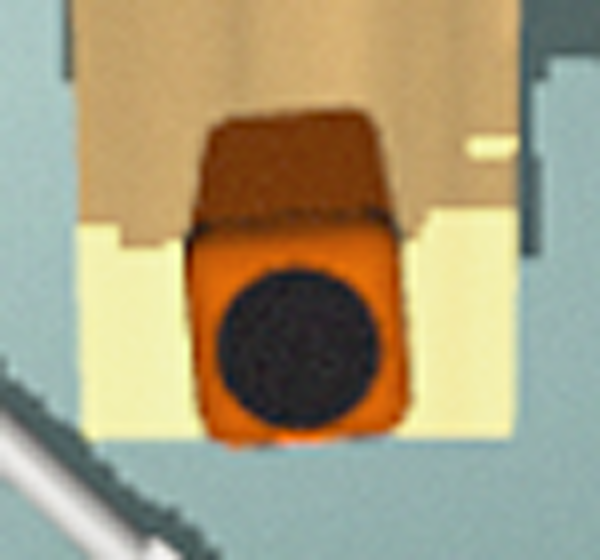

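View pics/s2c.png

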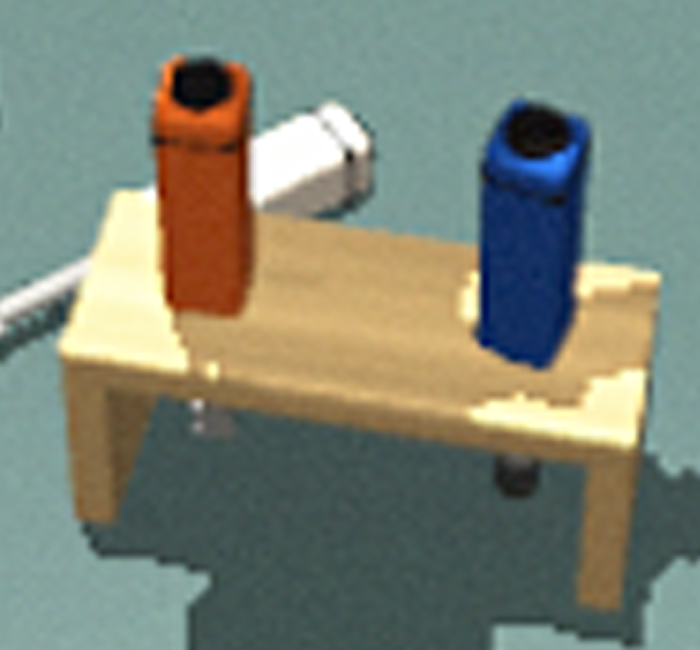

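```bash
python3 - <<'E'
from h import *
s=dict(zip(['ee_pos','ee_rot'],np.load('w1.npy')));c=cam('wrist',s)
f=lambda u,v:(285+u/8,165+v/8)
def az(p,q,z):
    d=onz(c,f(*q),z)-onz(c,f(*p),z);return np.degrees(np.arctan2(d[1],d[0])),np.linalg.norm(d)
print('bottom',az((232,444),(395,433),153),'line',az((193,237),(388,214),146),'right',az((409,410),(396,245),150),'left',az((204,420),(190,245),150),'base',az((228,121),(362,112),76))
Rm,t=pose(s);print(Rm.round(4)); g=np.array([588.6,284.2,115-19])-t
print('tool delta',Rm.T@g, 'az_z',np.degrees(np.arctan2(Rm[1,2],Rm[0,2])),np.degrees(np.arctan2(Rm[1,1],Rm[0,1])))
E
```

```text
bottom (np.float64(90.63666120182388), np.float64(17.820605196853755)) line (np.float64(93.47772097289408), np.float64(21.498502971715617)) right (np.float64(-178.39403116646073), np.float64(18.70036050736048)) left (np.float64(-179.49463623868388), np.float64(19.826801389966786)) base (np.float64(90.47631888726038), np.float64(18.19192938197594))
[[-9.000e-04  6.070e-02  9.982e-01]
 [-9.000e-04  9.982e-01 -6.070e-02]
 [-1.000e+00 -9.000e-04 -8.000e-04]]
tool delta [157.6593126    1.25887596   0.45045525] az_z -3.477780821347269 86.52226486037885
```

```bash
python3 -m handwheel '{"gripper":[0.3,0.3,0.3,0.3,0.3],"offset":[[25,1.2,0.5],[60,1.2,0.5],[95,1.2,0.5],[125,1.2,0.5],[142,1.2,0.5]],"rot":[[-4.5,0,0],[-4.5,0,0],[-4.5,0,0],[-4.5,0,0],[-4.5,0,0]]}' 20; python3 -m handwheel '{"gripper":[0.3,0.3,0.3],"offset":[[10,0,0],[15.5,0,0],[15.5,0,0]],"rot":[[0,0,0],[0,0,0],[0,0,0]]}' 20; python3 - <<'E'
from h import *
s=state();Rm,t=pose(s);print(Rm.round(4),t,s['force'])
E
```

```text
time_s: 1.88
ee_pos: [582.9, 287.1, 109.6]
ee_rot: [-162.0, 89.7, -160.6]
force: [0.1, -1.2, 0.7]
gripper_width: 63.7
time_s: 2.13
ee_pos: [585.8, 287.2, 97.3]
ee_rot: [-174.9, 90.0, -173.5]
force: [0.7, -0.6, 0.4]
gripper_width: 64.0
[[-7.000e-04 -2.320e-02  9.997e-01]
 [-1.000e-04  9.997e-01  2.320e-02]
 [-1.000e+00 -1.000e-04 -7.000e-04]] [585.79603063 287.1920893   97.31125332] [ 0.67353129 -0.56489349  0.35371721]
```

```bash
python3 -m handwheel '{"gripper":[0.3],"offset":[[0,0,0]],"rot":[[0,0,0]]}' 20; python3 - <<'E'
from h import *
s=state();print(s['ee_pos'],s['qvel'].round(2))
I=grab_frame('wrist');crop(I,180,100,460,360,2.8,'pics/w3.png')
s=state();print(s['ee_pos'])
E
```

```text
time_s: 2.22
ee_pos: [587.0, 287.3, 98.9]
ee_rot: [27.7, 89.9, 29.0]
force: [-0.5, 0.1, 0.0]
gripper_width: 63.9
[587.00851426 287.25709566  98.86399012] [-0.35 -0.51 -0.81 -0.05  0.04 -0.08]
[587.36328565 287.18121779  99.23434887]
```

View pics/w3.png

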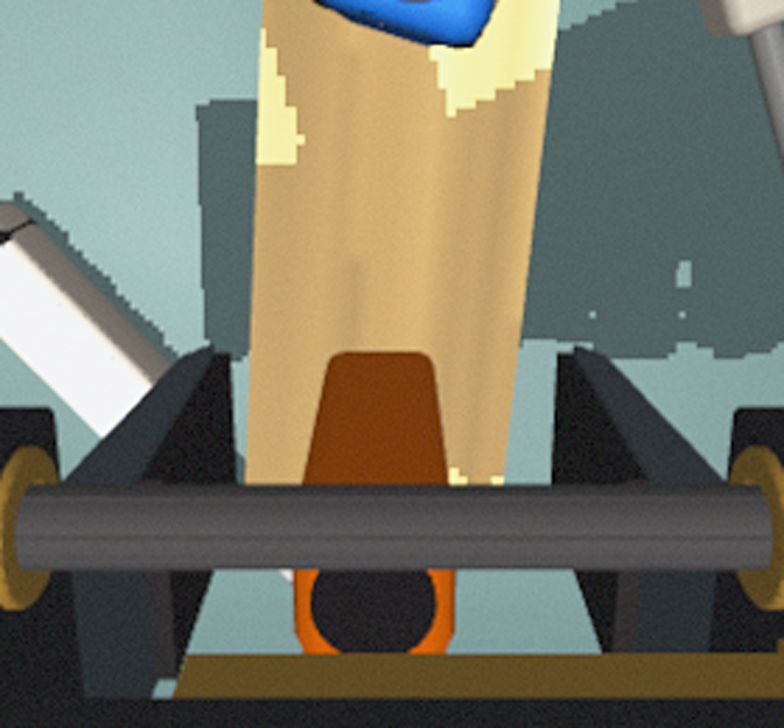

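```bash
python3 -m handwheel '{"gripper":[0.3,0.3,0.3],"offset":[[3,-3,1.2],[3,-3,1.2],[3,-3,1.2]],"rot":[[0,0,0],[0,0,0],[0,0,0]]}' 20; python3 -m handwheel '{"gripper":[1,1,1,1,1],"offset":[[0,0,0],[0,0,0],[0,0,0],[0,0,0],[0,0,0]],"rot":[[0,0,0],[0,0,0],[0,0,0],[0,0,0],[0,0,0]]}' 40;
```

```text
time_s: 2.52
ee_pos: [588.3, 283.2, 95.0]
ee_rot: [28.4, 89.9, 29.6]
force: [0.3, 0.2, -0.4]
gripper_width: 63.7
time_s: 2.93
ee_pos: [587.9, 283.4, 94.5]
ee_rot: [88.2, 90.0, 89.4]
force: [0.8, -0.0, -0.8]
gripper_width: 33.2
```

```bash
python3 -m handwheel '{"gripper":[1,1,1,1],"offset":[[0,0,0],[0,0,0],[0,0,0],[0,0,0]],"rot":[[0,0,0],[0,0,0],[0,0,0],[0,0,0]]}' 40;python3 - <<'E'
from h import *
s=state();Rm,t=pose(s);print(Rm.round(4),t,s['force'],s['torque'])
E
```

```text
time_s: 3.27
ee_pos: [588.0, 283.5, 94.5]
ee_rot: [73.7, 90.0, 74.9]
force: [0.7, 1.0, 0.2]
gripper_width: 24.1
[[ 1.000e-04 -2.170e-02  9.998e-01]
 [ 2.000e-04  9.998e-01  2.170e-02]
 [-1.000e+00  2.000e-04  1.000e-04]] [587.98035264 283.47507979  94.45205424] [0.72202059 0.9720963  0.21144765] [ 0.14533359 -0.05470679  0.02427547]
```

```bash
python3 -m handwheel '{"gripper":[1,1,1,1,1],"offset":[[-10,0,0],[-40,0,0],[-75,0,0],[-110,0,0],[-130,0,0]],"rot":[[0,0,0],[0,0,0],[0,0,0],[0,0,0],[0,0,0]]}' 40;python3 -m handwheel '{"gripper":[1],"offset":[[0,0,0]],"rot":[[0,0,0]]}' 40;python3 - <<'E'
from h import *
s=state();Rm,t=pose(s);print(t,s['force'],s['torque'])
a=grab_frame('side'); cv2.imwrite('pics/sfull3.png',a[:,:,::-1])
p=proj(cam('side'),t+Rm@[84.5,0,0]).astype(int);print(p)
crop(a,p[0]-50,p[1]-60,p[0]+50,p[1]+30,7,'pics/s3.png')
E
```

```text
time_s: 3.68
ee_pos: [589.1, 283.8, 229.5]
ee_rot: [22.9, 89.7, 24.1]
force: [0.9, 0.0, -1.1]
gripper_width: 23.8
time_s: 3.77
ee_pos: [590.4, 284.4, 231.2]
ee_rot: [23.3, 89.3, 24.6]
force: [0.8, 0.7, -0.7]
gripper_width: 23.8
[590.38545922 284.40278621 231.22239678] [ 0.80133979  0.71314815 -0.68494604] [ 0.02590285 -0.01448404 -0.02811317]
[284 270]
```

View pics/s3.png

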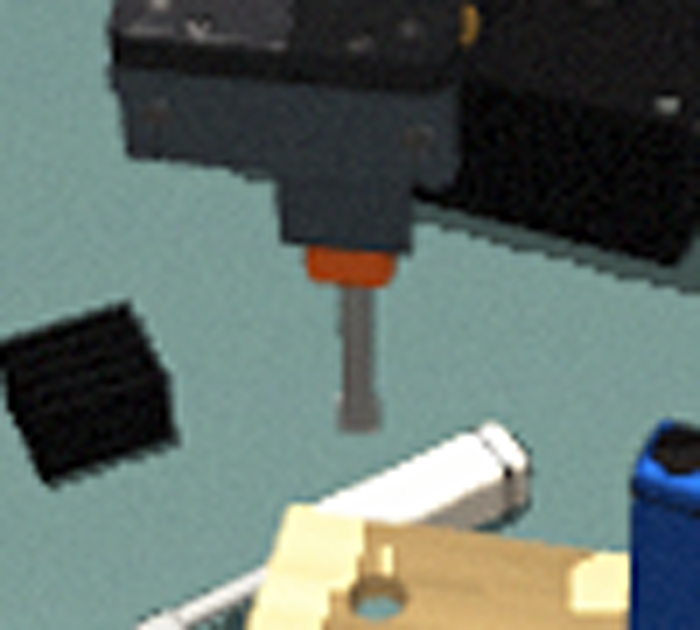

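The lifted blade flares wider than the shank in the side view (358,400–430 in the crop), so its width lies along tool z. Next I'll carry it to the amplifier and look at the collar.

```bash
python3 -m handwheel '{"gripper":[1,1,1,1,1],"offset":[[0,-20,0],[0,-58,1],[0,-97,2],[0,-136,3],[0,-175,4]],"rot":[[0,0,0],[0,0,0],[0,0,0],[0,0,0],[0,0,0]]}' 40;python3 -m handwheel '{"gripper":[1,1,1,1,1],"offset":[[0,-39,1],[0,-78,2],[0,-117,3],[0,-150,4],[20,-167,4]],"rot":[[0,0,0],[0,0,0],[6,0,0],[12,0,0],[18,0,0]]}' 40;python3 -m handwheel '{"gripper":[1,1,1],"offset":[[20,0,0],[20,0,0],[20,0,0]],"rot":[[0,0,0],[0,0,0],[0,0,0]]}' 40;python3 - <<'E'
from h import *
s=state();Rm,t=pose(s);print(t,Rm.round(4),s['qpos'][5]);np.save('w4.npy',[s['ee_pos'],s['ee_rot']])
I=grab_frame('wrist'); cv2.imwrite('pics/w4.png',I[:,:,::-1]); print(proj(cam('wrist',s),(562,-45,79)))
E
```

```text
time_s: 4.23
ee_pos: [594.3, 106.8, 222.2]
ee_rot: [-171.6, 89.8, -170.3]
force: [0.9, -0.2, -1.5]
gripper_width: 24.0
time_s: 4.65
ee_pos: [604.5, -62.6, 205.9]
ee_rot: [-9.1, 89.7, -26.3]
force: [1.2, 0.2, -0.6]
gripper_width: 23.6
time_s: 4.9
ee_pos: [601.7, -58.3, 182.0]
ee_rot: [-173.4, 89.7, 169.9]
force: [0.7, -0.3, -0.7]
gripper_width: 23.8
[601.70626403 -58.28061661 182.04775138] [[-5.800e-03  2.884e-01  9.575e-01]
 [ 1.000e-03  9.575e-01 -2.884e-01]
 [-1.000e+00 -7.000e-04 -5.800e-03]] -79.87643742375414
[322.08098526 157.20702033]
```

View pics/w4.png

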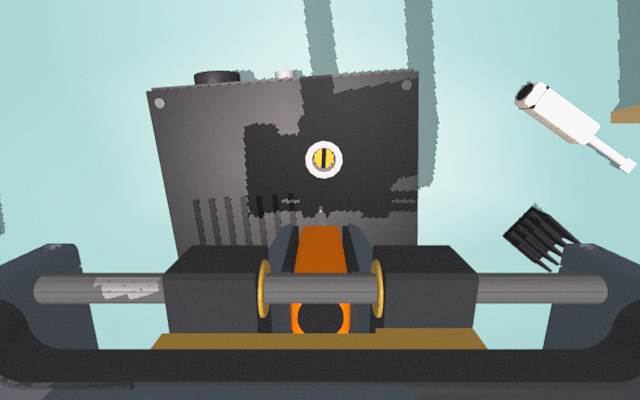

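The collar ring is at (324,159), predicted (322,157), with the slot nearly vertical in the image. The blade tip shows at (320,213). I'll measure the ring centre, slot angle and tip.

```bash
python3 - <<'E'
from h import *
I=cv2.imread('pics/w4.png')[:,:,::-1].copy()
s=dict(zip(['ee_pos','ee_rot'],np.load('w4.npy')));c=cam('wrist',s);Rm,t=pose(s)
crop(I,290,130,360,230,6,'pics/w4c.png')
x0,y0,x1,y1=300,135,350,185
g=I[y0:y1,x0:x1]; m=((g.min(2)>150)).astype(np.uint8)
cn=max(cv2.findContours(m,cv2.RETR_EXTERNAL,cv2.CHAIN_APPROX_NONE)[0],key=cv2.contourArea)
e=cv2.fitEllipse(cn);ctr=np.array(e[0])+[x0,y0];print('ring',ctr,e[1]);C=onz(c,ctr,79);print('collar',C)
k=6;G=cv2.resize(g,None,fx=k,fy=k,interpolation=cv2.INTER_CUBIC)
hsv=cv2.cvtColor(G,cv2.COLOR_RGB2HSV)
yy,xx=np.mgrid[:G.shape[0],:G.shape[1]]
cc=(np.array(e[0])+.5)*k
inside=np.hypot(xx-cc[0],yy-cc[1])<8.5*k
d=((G.max(2)<90)&inside).astype(np.uint8)
n,l,st,ce=cv2.connectedComponentsWithStats(d);
for i in range(1,n):
    if st[i][4]>60:
        r=cv2.minAreaRect(np.argwhere(l==i)[:,::-1].astype(np.float32));b=cv2.boxPoints(r)/k-.5+[x0,y0]
        L=[(b[0]+b[1])/2,(b[1]+b[2])/2,(b[2]+b[3])/2,(b[3]+b[0])/2]
        p,q=(L[0],L[2]) if np.linalg.norm(L[0]-L[2])>np.linalg.norm(L[1]-L[3]) else (L[1],L[3])
        D=onz(c,p,68)-onz(c,q,68);print('comp',st[i],ce[i]/k+[x0,y0],np.array(r[1])/k,'az',np.degrees(np.arctan2(D[1],D[0])),np.linalg.norm(D))
print('tip pred',proj(c,t+Rm@[84.5,0,0]),'az_z',np.degrees(np.arctan2(Rm[1,2],Rm[0,2])))
Z=R.from_matrix(Rm)
# unit edge az
for p,q in [((148,93),(177,255)),((418,72),(418,215)),((148,93),(418,72))]:
    D=onz(c,q,75)-onz(c,p,75);print('edge az',np.degrees(np.arctan2(D[1],D[0])))
E
```

```text
ring [323.49729919 159.25950432] (36.457218170166016, 36.68383026123047)
collar [563.98244804 -44.35267295  79.        ]
comp [ 131   98   23  100 1758] [323.59850209 159.39969662] [ 3.22132365 16.59833527] az 160.7389283137967 14.422712158055086
tip pred [320.45179886 210.74645401] az_z -16.765097441683995
edge az -13.612189863866938
edge az -12.34396155413825
edge az 77.44824023183506
```

View pics/w4c.png

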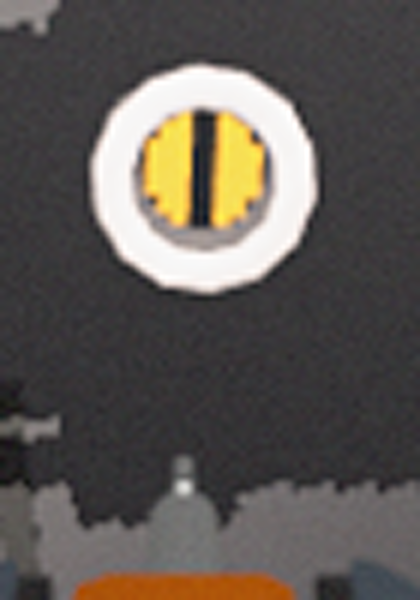

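```bash
python3 -m handwheel '{"gripper":[1,1,1,1],"offset":[[0,1,-20],[0,2.5,-39.5],[4,2.5,-39.5],[6,2.5,-39.5]],"rot":[[1,0,0],[2.5,0,0],[2.5,0,0],[2.5,0,0]]}' 40;python3 -m handwheel '{"gripper":[1,1],"offset":[[0,0,0],[0,0,0]],"rot":[[0,0,0],[0,0,0]]}' 40;python3 - <<'E'
from h import *
C=np.array([563.9,-44.4])
s=state();Rm,t=pose(s);np.save('w5.npy',[s['ee_pos'],s['ee_rot']]);tip=t+Rm@[84.5,0,0]
print(t,tip,Rm.round(4),s['force'],s['torque'],'az',np.degrees(np.arctan2(Rm[1,2],Rm[0,2])))
print('need tool yz',Rm.T@np.array([C[0]-tip[0],C[1]-tip[1],0]))
I=grab_frame('wrist'); crop(I,270,130,370,260,6,'pics/w5.png'); c=cam('wrist',s);print(proj(c,tip),proj(c,(*C,79)))
a=grab_frame('side');p=proj(cam('side'),tip).astype(int);crop(a,p[0]-40,p[1]-40,p[0]+40,p[1]+30,8,'pics/s5.png')
s=state();print(s['ee_pos'])
E
```

```text
time_s: 5.28
ee_pos: [566.4, -43.6, 179.6]
ee_rot: [15.5, 89.9, -3.6]
force: [0.7, 0.8, -1.2]
gripper_width: 23.7
time_s: 5.45
ee_pos: [567.2, -44.4, 178.8]
ee_rot: [13.2, 89.9, -6.0]
force: [0.1, -0.1, -1.5]
gripper_width: 23.7
[567.22710646 -44.37379774 178.84802722] [567.34092672 -44.38569277  94.34810471] [[ 1.300e-03  3.289e-01  9.444e-01]
 [-1.000e-04  9.444e-01 -3.289e-01]
 [-1.000e+00  3.000e-04  1.300e-03]] [ 0.14460756 -0.05724009 -1.49391474] [ 0.0068199   0.05525558 -0.05116372] az -19.20249058087313
need tool yz [-0.00463286 -1.14525711 -3.24477211]
[320.42940653 210.73066406] [319.08133716 202.1486156 ]
[567.07081356 -44.59479463 178.64876498]
```

View pics/w5.png

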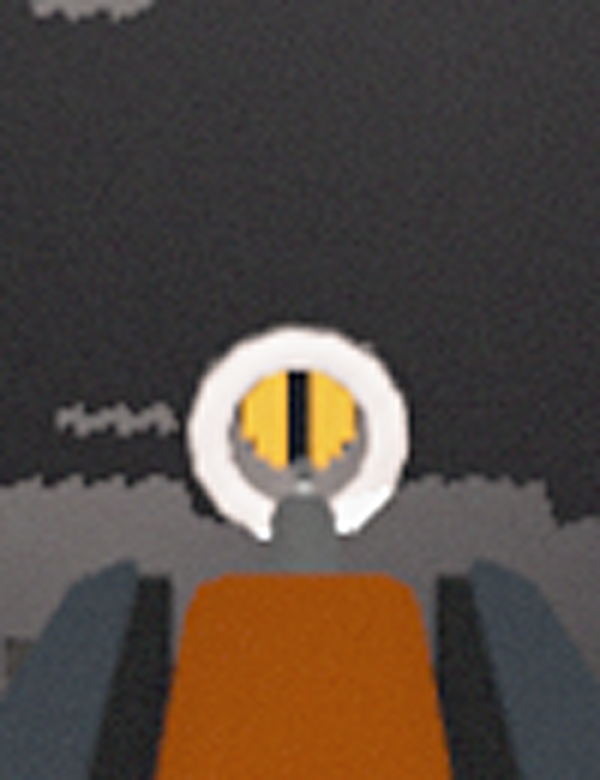

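View pics/s5.png

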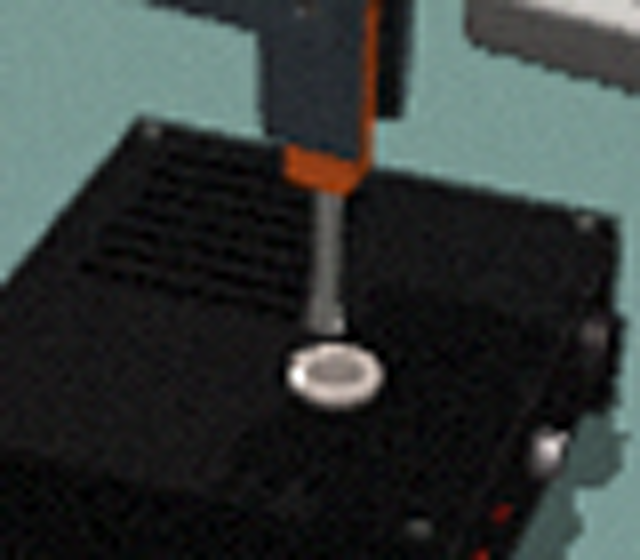

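```bash
python3 -m handwheel '{"gripper":[1,1,1,1,1],"offset":[[0,-1,-3.2],[6,-1,-3.2],[12,-1,-3.2],[12,-1,-3.2],[12,-1,-3.2]],"rot":[[0,0,0],[0,0,0],[0,0,0],[0,0,0],[0,0,0]]}' 40;python3 - <<'E'
from h import *
C=np.array([563.9,-44.4])
for k in range(3):
    s=state();Rm,t=pose(s);tip=t+Rm@[84.5,0,0]
    print(t,tip,s['force'],'az',np.degrees(np.arctan2(Rm[1,2],Rm[0,2])),'need',Rm.T@np.array([C[0]-tip[0],C[1]-tip[1],0]))
    I=grab_frame('wrist')
crop(I,270,130,370,260,6,'pics/w6.png')
a=grab_frame('side');p=proj(cam('side'),tip).astype(int);crop(a,p[0]-40,p[1]-40,p[0]+40,p[1]+30,8,'pics/s6.png')
E
```

```text
time_s: 5.97
ee_pos: [562.5, -44.5, 165.6]
ee_rot: [-169.6, 89.9, 171.1]
force: [-0.2, -1.0, -0.9]
gripper_width: 24.1
[562.50666825 -44.50120297 165.62868724] [562.37288166 -44.4802608   81.12879575] [-0.21002403 -0.96892236 -0.86188796] az -19.260128347771193 need [-0.00239795  0.57949947  1.41517024]
[562.82456034 -44.49830882 166.05644736] [562.76846377 -44.48331234  81.55646731] [-0.16119947 -0.23492321 -0.92132851] az -19.259067380331867 need [-7.36401339e-04  4.51875849e-01  1.04073189e+00]
[563.02310525 -44.52068924 166.31730273] [563.01742422 -44.51193282  81.81730337] [ 0.6447059  -0.68746039 -0.99433799] az -19.258239054896986 need [-4.77374681e-05  3.96766040e-01  7.96269854e-01]
```

View pics/w6.png

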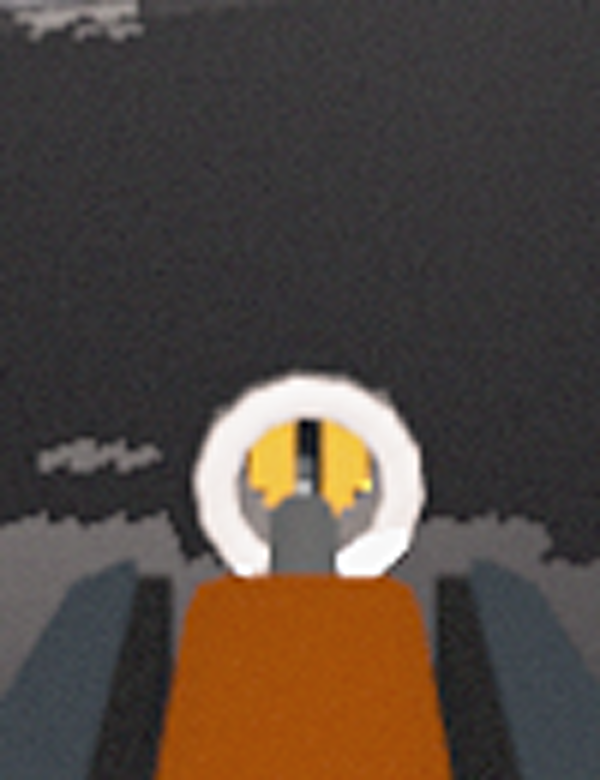

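View pics/s6.png

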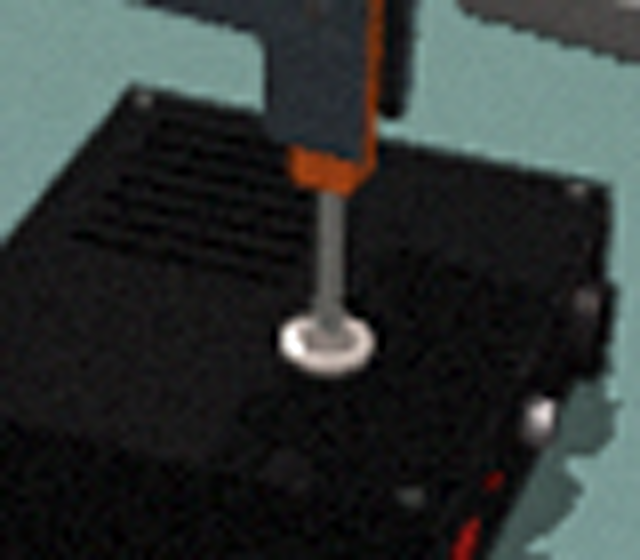

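```bash
python3 -m handwheel '{"gripper":[1,1,1,1,1],"offset":[[1,0.4,0.6],[2,0.4,0.6],[3,0.4,0.6],[4,0.4,0.6],[4.5,0.4,0.6]],"rot":[[0,0,0],[0,0,0],[0,0,0],[0,0,0],[0,0,0]]}' 40;python3 -m handwheel '{"gripper":[1,1,1,1,1],"offset":[[0.5,0,0],[1,0,0],[1.5,0,0],[2,0,0],[2.5,0,0]],"rot":[[0,0,0],[0,0,0],[0,0,0],[0,0,0],[0,0,0]]}' 40
python3 - <<'E'
from h import *
s=state();Rm,t=pose(s);tip=t+Rm@[84.5,0,0];print(t,tip,s['force'])
E
```

```text
time_s: 6.58
ee_pos: [563.5, -44.3, 161.7]
ee_rot: [-179.6, 90.0, 161.1]
force: [-0.5, -0.4, -1.1]
gripper_width: 24.1
time_s: 7.0
ee_pos: [563.7, -44.3, 159.4]
ee_rot: [65.8, 90.0, 46.5]
force: [-0.8, -0.4, -2.0]
gripper_width: 24.2
[563.66333387 -44.3046518  159.40696093] [563.67006139 -44.29755329  74.9069615 ] [-0.80074646 -0.38842779 -2.02789682]
```

```bash
python3 -m handwheel '{"gripper":[1,1,1,1],"offset":[[0.5,0,0],[1,0,0],[1.5,0,0],[1.5,0,0]],"rot":[[0,0,0],[0,0,0],[0,0,0],[0,0,0]]}' 40;python3 -m handwheel '{"gripper":[1,1,1,1],"offset":[[0.5,0,0],[1,0,0],[1.5,0,0],[1.5,0,0]],"rot":[[0,0,0],[0,0,0],[0,0,0],[0,0,0]]}' 40
```

```text
time_s: 7.33
ee_pos: [563.6, -44.3, 157.8]
ee_rot: [172.5, 90.0, 153.2]
force: [-0.6, 0.9, -1.1]
gripper_width: 23.9
time_s: 7.67
ee_pos: [563.6, -44.3, 156.3]
ee_rot: [163.8, 90.0, 144.6]
force: [-0.2, 0.3, -0.5]
gripper_width: 24.0
```

```bash
python3 -m handwheel '{"gripper":[1,1,1,1],"offset":[[0.5,0,0],[1,0,0],[1.5,0,0],[1.5,0,0]],"rot":[[0,0,0],[0,0,0],[0,0,0],[0,0,0]]}' 40
```

```text
time_s: 8.0
ee_pos: [563.6, -44.3, 154.8]
ee_rot: [177.1, 90.0, 157.8]
force: [-0.6, 0.1, -1.1]
gripper_width: 23.8
```

```bash
python3 -m handwheel '{"gripper":[1,1,1,1],"offset":[[0.5,0,0],[1,0,0],[1.5,0,0],[1.5,0,0]],"rot":[[0,0,0],[0,0,0],[0,0,0],[0,0,0]]}' 40
```

```text
time_s: 8.33
ee_pos: [563.6, -44.3, 153.3]
ee_rot: [170.8, 90.0, 151.6]
force: [-0.0, -0.3, -0.6]
gripper_width: 24.2
```

```bash
python3 -m handwheel '{"gripper":[1,1,1,1],"offset":[[0.5,0,0],[1,0,0],[1.5,0,0],[1.5,0,0]],"rot":[[0,0,0],[0,0,0],[0,0,0],[0,0,0]]}' 40
```

```text
time_s: 8.67
ee_pos: [563.6, -44.3, 151.8]
ee_rot: [164.4, 90.0, 145.2]
force: [0.6, 0.2, -1.0]
gripper_width: 23.7
```

```bash
python3 -m handwheel '{"gripper":[1,1,1,1],"offset":[[0.5,0,0],[1,0,0],[1,0,0],[1,0,0]],"rot":[[0,0,0],[0,0,0],[0,0,0],[0,0,0]]}' 40
```

```text
time_s: 9.0
ee_pos: [563.6, -44.3, 150.9]
ee_rot: [137.9, 90.0, 118.7]
force: [0.4, -0.4, -1.8]
gripper_width: 23.8
```

```bash
python3 -m handwheel '{"gripper":[1,1,1,1],"offset":[[0.5,0,0],[1,0,0],[1,0,0],[1,0,0]],"rot":[[0,0,0],[0,0,0],[0,0,0],[0,0,0]]}' 40
```

```text
time_s: 9.33
ee_pos: [563.6, -44.3, 149.9]
ee_rot: [143.8, 90.0, 124.5]
force: [0.5, 0.3, -0.9]
gripper_width: 23.7
```

```bash
python3 -m handwheel '{"gripper":[1,1,1,1],"offset":[[0.5,0,0],[1,0,0],[1,0,0],[1,0,0]],"rot":[[0,0,0],[0,0,0],[0,0,0],[0,0,0]]}' 40
```

```text
time_s: 9.67
ee_pos: [563.6, -44.3, 148.9]
ee_rot: [157.9, 90.0, 138.7]
force: [-0.8, -0.6, -0.7]
gripper_width: 23.9
```

```bash
python3 -m handwheel '{"gripper":[1,1,1,1],"offset":[[0.5,0,0],[1,0,0],[1,0,0],[1,0,0]],"rot":[[0,0,0],[0,0,0],[0,0,0],[0,0,0]]}' 40; python3 - <<'E'
from h import *
s=state();Rm,t=pose(s);print(t+Rm@[84.5,0,0],s['force'],s['torque'])
I=grab_frame('wrist')
crop(I,270,130,370,260,6,'pics/w7.png')
a=grab_frame('side');p=proj(cam('side'),t+Rm@[84.5,0,0]).astype(int);crop(a,p[0]-40,p[1]-40,p[0]+40,p[1]+30,8,'pics/s7.png')
E
```

```text
time_s: 10.0
ee_pos: [563.6, -44.3, 147.9]
ee_rot: [155.5, 90.0, 136.3]
force: [0.5, 0.4, -1.2]
gripper_width: 23.3
[563.60494202 -44.26683902  63.39346776] [ 0.54754155  0.4336745  -1.23690624] [-4.38778007e-03  2.56774816e-05 -7.45509459e-02]
```

View pics/w7.png

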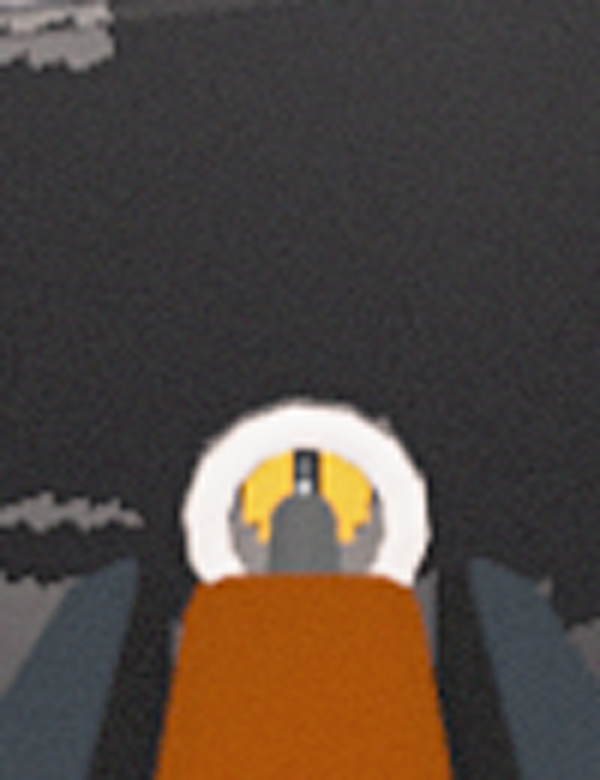

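The blade edge at (305,487) in the crop lines up with the slot at (307,465), so it's still free inside the collar. I'll keep feeling downward.

```bash
python3 -m handwheel '{"gripper":[1,1,1,1],"offset":[[0.5,0,0],[1,0,0],[1,0,0],[1,0,0]],"rot":[[0,0,0],[0,0,0],[0,0,0],[0,0,0]]}' 40
```

```text
time_s: 10.43
ee_pos: [563.6, -44.3, 146.9]
ee_rot: [146.4, 90.0, 127.2]
force: [0.3, -1.0, -0.9]
gripper_width: 24.1
```

```bash
python3 -m handwheel '{"gripper":[1,1,1,1],"offset":[[0.5,0,0],[1,0,0],[1,0,0],[1,0,0]],"rot":[[0,0,0],[0,0,0],[0,0,0],[0,0,0]]}' 40
```

```text
time_s: 10.77
ee_pos: [563.6, -44.3, 145.9]
ee_rot: [123.6, 90.0, 104.4]
force: [-0.1, 0.4, -1.7]
gripper_width: 23.8
```

```bash
python3 -m handwheel '{"gripper":[1,1,1,1],"offset":[[0.5,0,0],[1,0,0],[1,0,0],[1,0,0]],"rot":[[0,0,0],[0,0,0],[0,0,0],[0,0,0]]}' 40
```

```text
time_s: 11.1
ee_pos: [563.6, -44.3, 144.9]
ee_rot: [125.6, 90.0, 106.3]
force: [-0.2, 0.2, -0.9]
gripper_width: 23.8
```

```bash
python3 -m handwheel '{"gripper":[1,1,1,1],"offset":[[0.5,0,0],[1,0,0],[1,0,0],[1,0,0]],"rot":[[0,0,0],[0,0,0],[0,0,0],[0,0,0]]}' 40
```

```text
time_s: 11.43
ee_pos: [563.7, -44.3, 144.5]
ee_rot: [21.0, 90.0, 1.7]
force: [-1.8, 0.2, 3.5]
gripper_width: 24.1
```

```bash
python3 -m handwheel '{"gripper":[1,1,1],"offset":[[0.3,0,0],[0.6,0,0],[0.6,0,0]],"rot":[[0,0,0],[0,0,0],[0,0,0]]}' 40
```

```text
time_s: 11.68
ee_pos: [563.7, -44.3, 143.6]
ee_rot: [21.0, 90.0, 1.8]
force: [-1.7, -0.8, 4.3]
gripper_width: 23.6
```

```bash
python3 -m handwheel '{"gripper":[1,1,1],"offset":[[0.3,0,0],[0.6,0,0],[0.6,0,0]],"rot":[[0,0,0],[0,0,0],[0,0,0]]}' 40
```

```text
time_s: 11.93
ee_pos: [563.8, -44.3, 143.1]
ee_rot: [22.5, 90.0, 3.3]
force: [-1.4, -0.4, 6.1]
gripper_width: 23.7
```

```bash
python3 -m handwheel '{"gripper":[1,1,1],"offset":[[0.3,0,0],[0.6,0,0],[0.6,0,0]],"rot":[[0,0,0],[0,0,0],[0,0,0]]}' 40; python3 - <<'E'
from h import *
s=state();Rm,t=pose(s);print(t+Rm@[84.5,0,0],s['force'],s['torque'])
I=grab_frame('wrist')
crop(I,270,130,370,260,6,'pics/w8.png')
E
```

```text
time_s: 12.18
ee_pos: [563.8, -44.3, 142.6]
ee_rot: [21.3, 90.0, 2.1]
force: [-1.5, -0.1, 6.4]
gripper_width: 23.9
[563.8175073  -44.31145085  58.12261246] [-1.51367527 -0.11262267  6.35309427] [0.00353931 0.51519331 0.01211277]
```

View pics/w8.png

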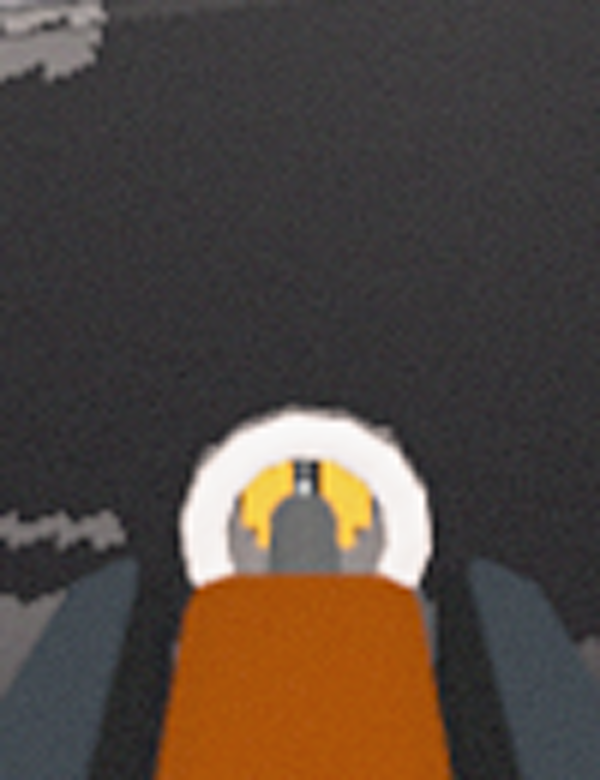

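```bash
python3 -m handwheel '{"gripper":[1,1,1],"offset":[[0.3,0,0],[0.6,0,0],[0.6,0,0]],"rot":[[0,0,0],[0,0,0],[0,0,0]]}' 40
```

```text
time_s: 12.48
ee_pos: [563.8, -44.3, 142.1]
ee_rot: [23.8, 90.0, 4.6]
force: [-2.1, 0.1, 7.1]
gripper_width: 24.0
```

```bash
python3 -m handwheel '{"gripper":[1,1,1],"offset":[[0.3,0,0],[0.6,0,0],[0.6,0,0]],"rot":[[0,0,0],[0,0,0],[0,0,0]]}' 40
```

```text
time_s: 12.73
ee_pos: [563.8, -44.3, 141.7]
ee_rot: [19.9, 90.0, 0.7]
force: [-1.5, -0.6, 7.7]
gripper_width: 23.5
```

```bash
python3 -m handwheel '{"gripper":[1,1,1],"offset":[[0.2,0,0],[0.4,0,0],[0.4,0,0]],"rot":[[0,0,0],[0,0,0],[0,0,0]]}' 40
```

```text
time_s: 12.98
ee_pos: [563.8, -44.3, 141.4]
ee_rot: [17.7, 90.0, -1.6]
force: [-1.9, -0.3, 8.3]
gripper_width: 23.8
```

```bash
python3 -m handwheel '{"gripper":[1,1,1],"offset":[[0.2,0,0],[0.4,0,0],[0.4,0,0]],"rot":[[0,0,0],[0,0,0],[0,0,0]]}' 40
```

```text
time_s: 13.23
ee_pos: [563.8, -44.3, 141.3]
ee_rot: [18.7, 89.9, -0.5]
force: [-2.2, 0.2, 9.6]
gripper_width: 23.8
```

```bash
python3 -m handwheel '{"gripper":[1,1,1],"offset":[[0.2,0,0],[0.4,0,0],[0.4,0,0]],"rot":[[0,0,0],[0,0,0],[0,0,0]]}' 40
```

```text
time_s: 13.48
ee_pos: [563.8, -44.3, 141.2]
ee_rot: [16.8, 89.9, -2.5]
force: [-3.7, 0.3, 10.7]
gripper_width: 24.0
```

```bash
python3 -m handwheel '{"gripper":[1,1,1,1,1],"offset":[[0.3,0,0],[0.5,0,0],[0.5,0,0],[0.5,0,0],[0.5,0,0]],"rot":[[0,0,0],[2,0,0],[4,0,0],[6,0,0],[8,0,0]]}' 40; python3 -c "
from h import *
s=state();print(s['ee_pos'],s['force'],s['torque'])"
```

```text
time_s: 13.9
ee_pos: [564.4, -44.2, 141.2]
ee_rot: [29.5, 89.8, 2.2]
force: [-3.0, 1.2, 12.8]
gripper_width: 23.7
[564.43980895 -44.21682165 141.21849299] [-3.02408074  1.19262737 12.78572092] [0.14159212 0.66534167 0.06398407]
```

```bash
python3 -m handwheel '{"gripper":[1,1,1,1,1],"offset":[[0,0,0],[0,0,0],[0,0,0],[0,0,0],[0,0,0]],"rot":[[3,0,0],[6,0,0],[9,0,0],[12,0,0],[12,0,0]]}' 40; python3 -c "
from h import *
s=state();print(s['ee_pos'],s['force'],s['torque'])
I=grab_frame('wrist')
crop(I,270,130,370,260,6,'pics/w9.png')"
```

```text
time_s: 14.32
ee_pos: [564.6, -44.2, 141.2]
ee_rot: [41.1, 89.8, 1.7]
force: [-2.9, 0.4, 12.4]
gripper_width: 23.5
[564.56144876 -44.22550403 141.19452215] [-2.94329071  0.43330128 12.39139817] [0.09725221 0.61773292 0.05368526]
```

View pics/w9.png

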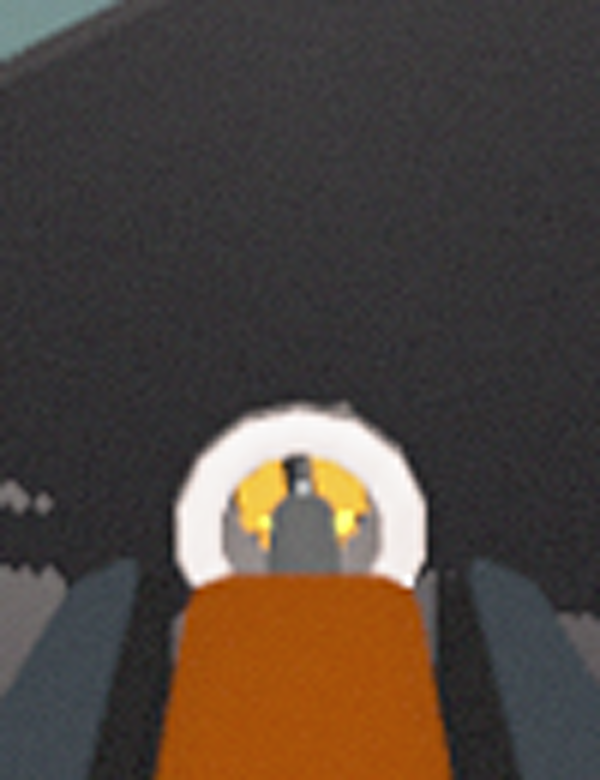

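The slot follows the blade, lagging by about the stated play: in the crop it still runs almost straight up from the blade, at (298,465), after a 20° turn. Press force is 13 N, so I'll keep turning.

```bash
python3 -m handwheel '{"gripper":[1,1,1,1,1],"offset":[[0,0,0],[0,0,0],[0,0,0],[0,0,0],[0,0,0]],"rot":[[4,0,0],[8,0,0],[12,0,0],[16,0,0],[18,0,0]]}' 40; python3 -c "
from h import *
s=state();print(s['ee_pos'],s['force'],s['torque'])"
```

```text
time_s: 14.78
ee_pos: [564.6, -44.3, 141.2]
ee_rot: [55.6, 89.8, -1.8]
force: [-1.9, 0.8, 13.4]
gripper_width: 24.0
[564.55444052 -44.30149139 141.20393078] [-1.90647443  0.84537443 13.36852532] [0.04089762 0.59460863 0.01064888]
```

```bash
python3 -m handwheel '{"gripper":[1,1,1,1,1],"offset":[[0,0,0],[0,0,0],[0,0,0],[0,0,0],[0,0,0]],"rot":[[4,0,0],[8,0,0],[12,0,0],[16,0,0],[18,0,0]]}' 40; python3 -c "
from h import *
s=state();print(s['ee_pos'],s['force'],s['torque'],s['qpos'][5]); Rm,t=pose(s);print(np.degrees(np.arctan2(Rm[1,2],Rm[0,2])),t+Rm@[84.5,0,0])
"
```

```text
time_s: 15.2
ee_pos: [564.5, -44.4, 141.2]
ee_rot: [68.5, 89.8, -6.9]
force: [-2.7, 0.1, 13.2]
gripper_width: 23.8
[564.50529719 -44.42939225 141.19740852] [-2.6884324   0.12810799 13.20813736] [-0.05355192  0.69846872 -0.01208114] -20.248932402545933
-75.41094927275006 [564.75446933 -44.45948926  56.69778126]
```

```bash
python3 -m handwheel '{"gripper":[1,1,1,1,1],"offset":[[0,0,0],[0,0,0],[0,0,0],[0,0,0],[0,0,0]],"rot":[[4,0,0],[8,0,0],[12,0,0],[15,0,0],[17,0,0]]}' 40; python3 -m handwheel '{"gripper":[1,1,1],"offset":[[0,0,0],[0,0,0],[0,0,0]],"rot":[[2,0,0],[3,0,0],[3,0,0]]}' 40; python3 -c "
from h import *
s=state();print(s['ee_pos'],s['force'],s['torque'],s['qpos'][5]); Rm,t=pose(s);print(np.degrees(np.arctan2(Rm[1,2],Rm[0,2])),t+Rm@[84.5,0,0])
np.save('w10.npy',[s['ee_pos'],s['ee_rot']])
I=grab_frame('wrist');cv2.imwrite('pics/w10f.png',I[:,:,::-1])
crop(I,270,130,370,260,6,'pics/w10.png')"
```

```text
time_s: 15.62
ee_pos: [564.4, -44.5, 141.2]
ee_rot: [81.9, 89.8, -10.5]
force: [-2.8, -1.0, 13.1]
gripper_width: 23.8
time_s: 15.87
ee_pos: [564.4, -44.5, 141.2]
ee_rot: [83.9, 89.8, -11.4]
force: [-2.3, -0.4, 13.0]
gripper_width: 23.9
[564.39084558 -44.53028448 141.21323733] [-2.31056484 -0.36053293 13.04861997] [-0.14982828  0.8042059   0.01134468] -0.37824281897862977
-95.27920667879305 [564.62041308 -44.57647948  56.7135618 ]
```

View pics/w10.png

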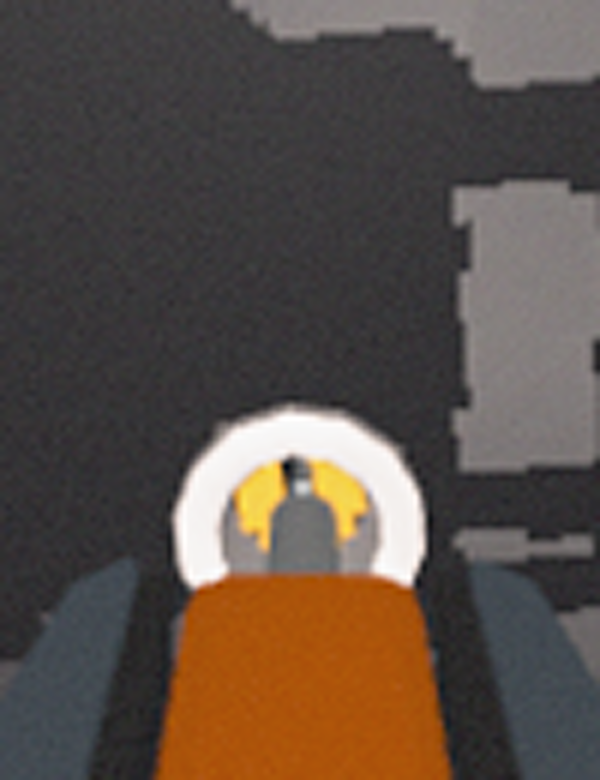

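```bash
python3 -m handwheel '{"gripper":[1,1,1,1,1],"offset":[[0,0,0],[0,0,0],[-1,0,0],[-3,0,0],[-6,0,0]],"rot":[[-3,0,0],[-5,0,0],[-5,0,0],[-5,0,0],[-5,0,0]]}' 40; python3 -m handwheel '{"gripper":[1,1,1,1,1],"offset":[[-5,0,0],[-12,0,0],[-22,0,0],[-36,0,0],[-45,0,0]],"rot":[[0,0,0],[0,0,0],[0,0,0],[0,0,0],[0,0,0]]}' 40; python3 -m handwheel '{"gripper":[1,1,1,1],"offset":[[0,0,20],[-2,0,38],[-2,0,45],[-2,0,45]],"rot":[[0,0,0],[0,0,0],[0,0,0],[0,0,0]]}' 40; python3 -c "
from h import *
s=state();print(s['ee_pos'],s['force'],s['torque'],s['qpos'][5]); Rm,t=pose(s);print(Rm.round(4),np.degrees(np.arctan2(Rm[1,2],Rm[0,2])),t+Rm@[84.5,0,0])
np.save('w11.npy',[s['ee_pos'],s['ee_rot']])
I=grab_frame('wrist');cv2.imwrite('pics/w11f.png',I[:,:,::-1])"
```

```text
time_s: 16.33
ee_pos: [564.2, -44.4, 145.6]
ee_rot: [83.1, 89.9, -7.2]
force: [0.8, 0.5, -0.8]
gripper_width: 24.1
time_s: 16.75
ee_pos: [564.1, -44.3, 191.7]
ee_rot: [89.7, 89.9, -0.6]
force: [0.4, -1.1, -1.8]
gripper_width: 23.6
time_s: 17.08
ee_pos: [563.5, -90.5, 192.5]
ee_rot: [73.5, 90.0, -16.8]
force: [0.4, 0.7, -1.1]
gripper_width: 23.8
[563.49469392 -90.48093343 192.46754039] [ 0.40548553  0.65002919 -1.08253277] [-0.09136402  0.01275755  0.05210268] -9.902511164464242
[[ 4.0e-04  1.0e+00 -6.5e-03]
 [-1.0e-04 -6.5e-03 -1.0e+00]
 [-1.0e+00  4.0e-04  1.0e-04]] -90.37188522350502 [563.52494444 -90.49009398 107.9675463 ]
```

View pics/w11f.png

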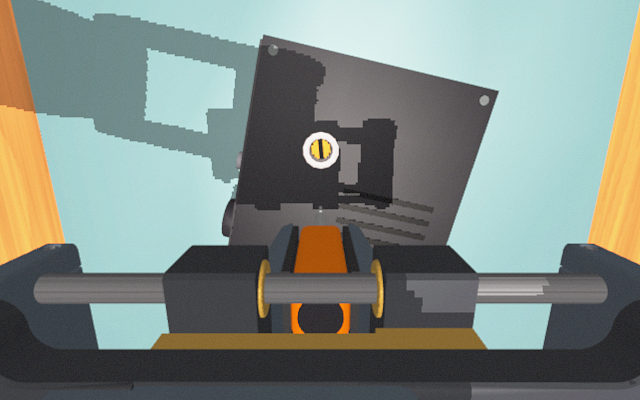

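```bash
python3 - <<'E'
from h import *
I=cv2.imread('pics/w11f.png')[:,:,::-1].copy()
s=dict(zip(['ee_pos','ee_rot'],np.load('w11.npy')));c=cam('wrist',s);Rm,t=pose(s)
x0,y0,x1,y1=296,125,346,175
g=I[y0:y1,x0:x1]; m=((g.min(2)>150)).astype(np.uint8)
cn=max(cv2.findContours(m,cv2.RETR_EXTERNAL,cv2.CHAIN_APPROX_NONE)[0],key=cv2.contourArea)
e=cv2.fitEllipse(cn);ctr=np.array(e[0])+[x0,y0];print('ring',ctr,onz(c,ctr,79))
k=6;G=cv2.resize(g,None,fx=k,fy=k,interpolation=cv2.INTER_CUBIC)
cv2.imwrite('pics/w11c.png',G[:,:,::-1])
yy,xx=np.mgrid[:G.shape[0],:G.shape[1]]
cc=(np.array(e[0])+.5)*k
d=((G.max(2)<90)&(np.hypot(xx-cc[0],yy-cc[1])<8.5*k)).astype(np.uint8)
n,l,st,ce=cv2.connectedComponentsWithStats(d)
for i in range(1,n):
    if st[i][4]>60:
        r=cv2.minAreaRect(np.argwhere(l==i)[:,::-1].astype(np.float32));b=cv2.boxPoints(r)/k-.5+[x0,y0]
        L=[(b[0]+b[1])/2,(b[1]+b[2])/2,(b[2]+b[3])/2,(b[3]+b[0])/2]
        p,q=(L[0],L[2]) if np.linalg.norm(L[0]-L[2])>np.linalg.norm(L[1]-L[3]) else (L[1],L[3])
        D=onz(c,p,65)-onz(c,q,65);print('az',np.degrees(np.arctan2(D[1],D[0])),np.array(r[1])/k)
for p,q in [((264,36),(498,93)),((498,93),(450,240)),]:
    D=onz(c,q,75)-onz(c,p,75);print('edge az',np.degrees(np.arctan2(D[1],D[0])))
E
```

```text
ring [320.46178246 149.85313225] [564.43751307 -44.12004327  79.        ]
az 95.51620835474604 [16.76841227  3.15805117]
edge az -12.91127140388003
edge az -101.78267224833255
```

View pics/w11c.png

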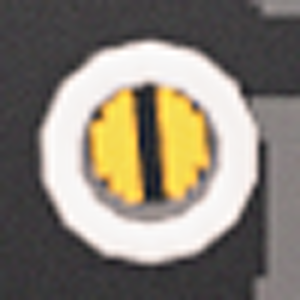

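```bash
python3 - <<'E'
from h import *
from scipy.ndimage import map_coordinates
from scipy.optimize import minimize_scalar
for f,n,zc in [('w4','pics/w4.png',(323.5,159.3)),('w11','pics/w11f.png',(320.5,149.9))]:
    I=cv2.imread(n)[:,:,2].astype(float)
    s=dict(zip(['ee_pos','ee_rot'],np.load(f+'.npy')));c=cam('wrist',s)
    # rectify the plane z=65 around the head, 0.1 mm/px
    C=onz(c,zc,65); C0=onz(c,zc,79)
    for z in (62,65,68):
        C=np.r_[C0[:2],z]
        x=np.arange(-9,9.01,.1);X,Y=np.meshgrid(x,x)
        P=np.array([proj(c,(C[0]+a,C[1]+b,z)) for a,b in zip(X.ravel(),Y.ravel())])
        V=map_coordinates(I,[P[:,1],P[:,0]],order=1).reshape(X.shape)
        D=(V<110).astype(np.uint8); rr=np.hypot(X,Y)<6.0
        w=np.clip(130-V,0,None)*rr
        w*= (w>30)
        mx,my=(w*X).sum()/w.sum(),(w*Y).sum()/w.sum()
        cov=np.cov(np.vstack([X.ravel(),Y.ravel()]),aweights=w.ravel()); ev,E=np.linalg.eigh(cov)
        az=np.degrees(np.arctan2(E[1,1],E[0,1]))
        # redo about own centre with circular window
        for _ in range(3):
            r2=np.hypot(X-mx,Y-my)<5.0; w2=np.clip(130-V,0,None)*r2; w2*=(w2>30)
            cov=np.cov(np.vstack([X.ravel(),Y.ravel()]),aweights=w2.ravel()); ev,E=np.linalg.eigh(cov)
            mx,my=(w2*X).sum()/w2.sum(),(w2*Y).sum()/w2.sum()
        a2=np.degrees(np.arctan2(E[1,1],E[0,1]))
        print(f,z,'az',az%180-180,a2%180-180,mx,my,np.sqrt(ev))
E
```

```text
w4 62 az -19.743785293909866 -19.973177524084036 0.00622667056732868 -0.11178328311835549 [0.70809515 2.83588112]
w4 65 az -19.590785739013086 -19.702340659231083 -0.016522969441948334 -0.15018463609650964 [0.69939805 2.84021089]
w4 68 az -19.432462213089366 -19.387708681878507 -0.036965863399771044 -0.1879958235566436 [0.69037082 2.84602661]
w11 62 az -84.88151113128181 -85.12082635961892 -0.19024544178306818 0.18769623453416132 [0.70869961 2.83627754]
w11 65 az -84.78640965315554 -84.88405428691152 -0.16867239519857477 0.18035804336708158 [0.70012398 2.84491369]
w11 68 az -84.75020069374617 -84.63988828397208 -0.14219664287129938 0.15774335455704822 [0.69225942 2.85041345]
```

The slot now lies at azimuth −84.9° against the unit's −12.7°. That puts the screw at about 1.26 rad, past the 1.2 lock point. Now I'll take the driver back to the rack.

```bash
python3 -m handwheel '{"gripper":[1,1,1,1,1],"offset":[[-30,0,0],[-40,2,-25],[-40,4,-60],[-40,6,-95],[-40,8,-130]],"rot":[[-6,0,0],[-13,0,0],[-20,0,0],[-27,0,0],[-34,0,0]]}' 40;  python3 -c "
from h import *
s=state(); Rm,t=pose(s);print(t,Rm.T@(np.array([588,283.5,231])-t),'az',np.degrees(np.arctan2(Rm[1,2],Rm[0,2])))"
```

```text
time_s: 17.55
ee_pos: [571.7, 42.9, 232.5]
ee_rot: [139.6, 89.9, 83.7]
force: [1.2, 0.1, -1.3]
gripper_width: 23.9
[571.68900443  42.92089972 232.47375718] [   1.71411672  148.26704415 -190.15906354] az -55.93507781753361
```

```bash
python3 -m handwheel '{"gripper":[1,1,1,1,1],"offset":[[0,21,-27],[0,42,-54],[0,63,-81],[0,84,-108],[0,103,-132]],"rot":[[-6.5,0,0],[-13,0,0],[-20,0,0],[-27,0,0],[-34,0,0]]}' 40;  python3 -c "
from h import *
s=state(); Rm,t=pose(s);print(t,Rm.T@(np.array([588,283.5,231])-t),'az',np.degrees(np.arctan2(Rm[1,2],Rm[0,2])))"
```

```text
time_s: 17.97
ee_pos: [583.4, 210.9, 232.0]
ee_rot: [154.0, 89.9, 132.1]
force: [-0.2, -0.6, -1.9]
gripper_width: 23.7
[583.40968978 210.93582179 232.04907229] [  1.11834453  69.06799871 -22.71766534] az -21.82737799160254
```

```bash
python3 -m handwheel '{"gripper":[1,1,1,1,1],"offset":[[0,30,-10],[0,58,-19],[0,69,-22.5],[0,69,-22.5],[0,69,-22.5]],"rot":[[-6.5,0,0],[-13,0,0],[-19,0,0],[-23,0,0],[-23,0,0]]}' 40; python3 -m handwheel '{"gripper":[1,1,1],"offset":[[0,0,0],[0,0,0],[0,0,0]],"rot":[[0,0,0],[0,0,0],[0,0,0]]}' 40; python3 - <<'E'
from h import *
s=state(); Rm,t=pose(s);print(t,Rm.T@(np.array([588,283.5,231])-t),'az',np.degrees(np.arctan2(Rm[1,2],Rm[0,2])),Rm[:,0].round(4))
tip=t+Rm@[84.5,0,0];p=proj(cam('side'),tip).astype(int);print(p)
a=grab_frame('side');crop(a,p[0]-50,p[1]-60,p[0]+50,p[1]+50,6,'pics/s12.png')
I=grab_frame('wrist');cv2.imwrite('pics/w12.png',I[:,:,::-1])
s=state();print(s['ee_pos'])
E
```

```text
time_s: 18.38
ee_pos: [588.7, 282.1, 231.6]
ee_rot: [176.8, 89.9, 177.7]
force: [-0.3, -0.7, -0.5]
gripper_width: 23.6
time_s: 18.63
ee_pos: [589.5, 279.7, 232.3]
ee_rot: [146.6, 90.0, 147.3]
force: [0.3, 0.5, -2.0]
gripper_width: 23.9
[589.48087966 279.68670645 232.33257564] [ 1.33324836  3.82976797 -1.43711385] az 0.6527635106432985 [-2.e-04  1.e-04 -1.e+00]
[286 268]
[589.66900331 279.56623359 232.41781679]
```

View pics/s12.png

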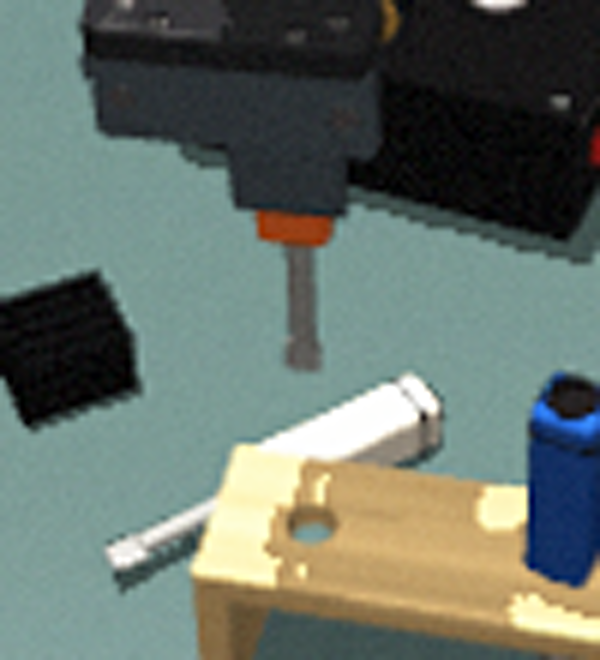

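View pics/w12.png

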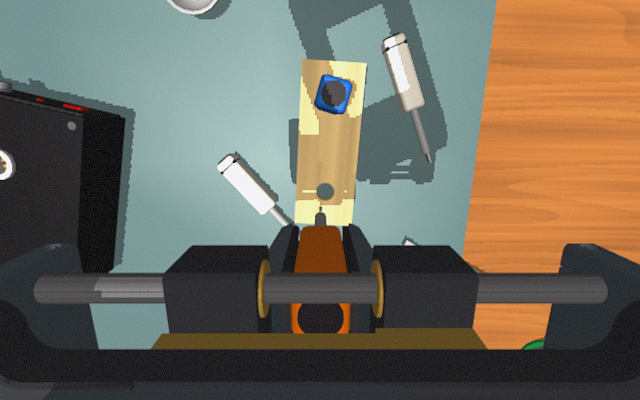

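```bash
python3 -m handwheel '{"gripper":[1,1,1,1,1],"offset":[[20,3.9,-1.6],[35,3.9,-1.6],[45,3.9,-1.6],[48,3.9,-1.6],[48,3.9,-1.6]],"rot":[[-0.5,0,0],[-0.5,0,0],[-0.5,0,0],[-0.5,0,0],[-0.5,0,0]]}' 40; python3 - <<'E'
from h import *
import time
for k in range(4):
    s=state(); Rm,t=pose(s);tip=t+Rm@[84.5,0,0]
    I=grab_frame('wrist')
print(t,tip,'need',Rm.T@(np.array([588,283.5,185])-t),'az',np.degrees(np.arctan2(Rm[1,2],Rm[0,2])))
c=cam('wrist',s);print(proj(c,(588.3,283.8,75)),proj(c,tip))
crop(I,260,120,380,250,6,'pics/w13.png')
a=grab_frame('side');p=proj(cam('side'),tip).astype(int);crop(a,p[0]-40,p[1]-50,p[0]+40,p[1]+40,6,'pics/s13.png')
np.save('w13.npy',[s['ee_pos'],s['ee_rot']])
E
```

```text
time_s: 19.15
ee_pos: [587.7, 283.5, 183.5]
ee_rot: [-158.8, 89.9, -157.6]
force: [-0.7, 0.3, -0.4]
gripper_width: 23.6
[588.65307901 284.02289319 185.38771708] [588.8125289  284.10016194 100.88790285] need [ 0.38600574 -0.50913087 -0.66486039] az 1.226583316320319
[320.20693202 202.2735738 ] [320.58048902 210.88437779]
```

View pics/w13.png

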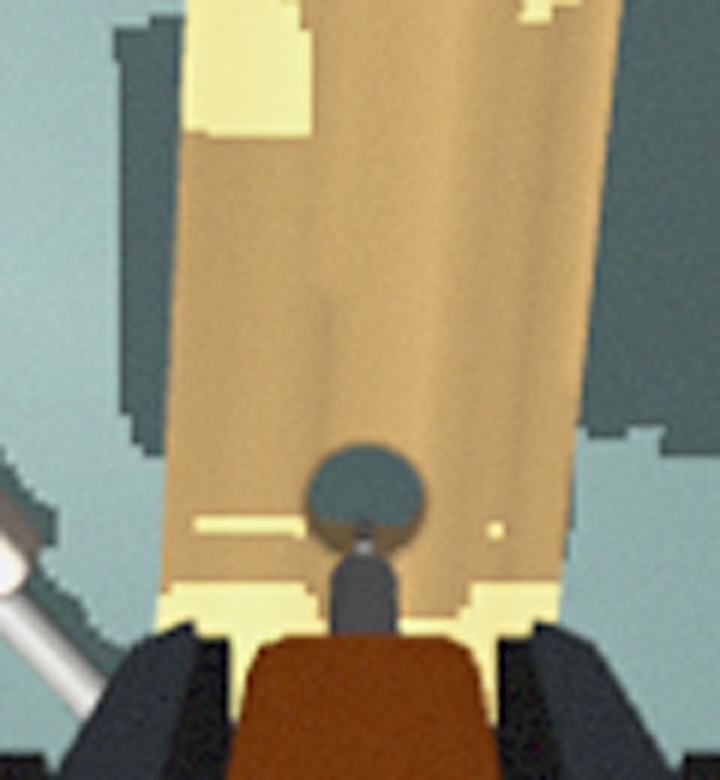

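View pics/s13.png

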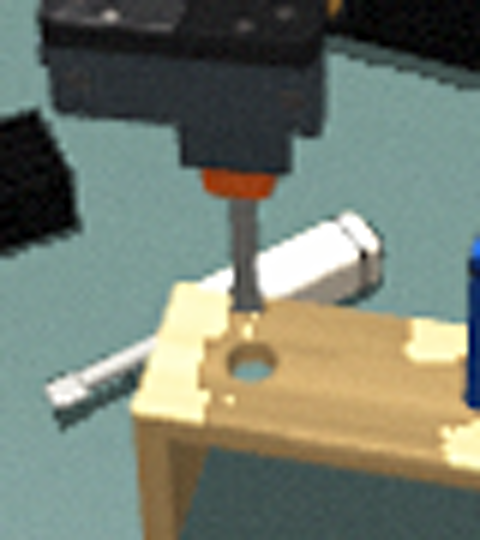

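```bash
python3 -m handwheel '{"gripper":[1,1,1,1,1],"offset":[[8,0,0],[20,0,0],[35,0,0],[50,0,0],[60,0,0]],"rot":[[0,0,0],[0,0,0],[0,0,0],[0,0,0],[0,0,0]]}' 40; python3 -m handwheel '{"gripper":[1,1,1,1],"offset":[[8,0,0],[15,0,0],[21,0,0],[24,0,0]],"rot":[[0,0,0],[0,0,0],[0,0,0],[0,0,0]]}' 40;python3 -m handwheel '{"gripper":[1,1,1],"offset":[[1,0,0],[2,0,0],[2.5,0,0]],"rot":[[0,0,0],[0,0,0],[0,0,0]]}' 40
```

```text
time_s: 19.82
ee_pos: [587.3, 283.6, 122.5]
ee_rot: [-158.8, 89.9, -157.6]
force: [-0.8, -0.2, -0.5]
gripper_width: 24.0
time_s: 20.15
ee_pos: [587.9, 283.9, 99.6]
ee_rot: [-162.2, 90.0, -161.0]
force: [-0.3, 0.2, -1.1]
gripper_width: 23.6
time_s: 20.4
ee_pos: [588.3, 284.1, 98.2]
ee_rot: [26.8, 89.9, 28.0]
force: [0.4, 1.1, -1.0]
gripper_width: 23.9
```

```bash
python3 -m handwheel '{"gripper":[1,1,1,1],"offset":[[0.7,0,0],[1.4,0,0],[2,0,0],[2,0,0]],"rot":[[0,0,0],[0,0,0],[0,0,0],[0,0,0]]}' 40
```

```text
time_s: 20.73
ee_pos: [588.0, 283.9, 95.8]
ee_rot: [44.3, 90.0, 45.5]
force: [-0.1, 0.3, -0.9]
gripper_width: 23.7
```

```bash
python3 -m handwheel '{"gripper":[1,1,1,1],"offset":[[0.5,0,0],[1,0,0],[1,0,0],[1,0,0]],"rot":[[0,0,0],[0,0,0],[0,0,0],[0,0,0]]}' 40
```

```text
time_s: 21.07
ee_pos: [588.1, 283.9, 95.6]
ee_rot: [26.1, 90.0, 27.3]
force: [-2.5, -1.5, 5.4]
gripper_width: 23.7
```

```bash
python3 -m handwheel '{"gripper":[1,1,1,1],"offset":[[0.5,0,0],[0.8,0,0],[0.8,0,0],[0.8,0,0]],"rot":[[0,0,0],[0,0,0],[0,0,0],[0,0,0]]}' 40
```

```text
time_s: 21.4
ee_pos: [588.1, 283.9, 95.6]
ee_rot: [27.4, 89.9, 28.6]
force: [-2.3, -1.7, 8.6]
gripper_width: 24.1
```

```bash
python3 -m handwheel '{"gripper":[1,1],"offset":[[-0.8,0,0],[-1,0,0]],"rot":[[0,0,0],[0,0,0]]}' 40; python3 -m handwheel '{"gripper":[0.4,0.4,0.4,0.4,0.4],"offset":[[0,0,0],[0,0,0],[0,0,0],[0,0,0],[0,0,0]],"rot":[[0,0,0],[0,0,0],[0,0,0],[0,0,0],[0,0,0]]}' 40; python3 - <<'E'
from h import *
I=grab_frame('wrist');crop(I,180,100,460,360,2.8,'pics/w14.png')
a=grab_frame('side');crop(a,250,230,370,350,5,'pics/s14.png')
E
```

```text
time_s: 21.57
ee_pos: [588.1, 283.9, 95.6]
ee_rot: [26.0, 90.0, 27.3]
force: [-1.6, -0.1, 5.5]
gripper_width: 23.9
time_s: 21.98
ee_pos: [588.0, 283.9, 94.5]
ee_rot: [-167.7, 90.0, -166.5]
force: [-0.2, 0.4, 0.0]
gripper_width: 53.6
```

View pics/w14.png

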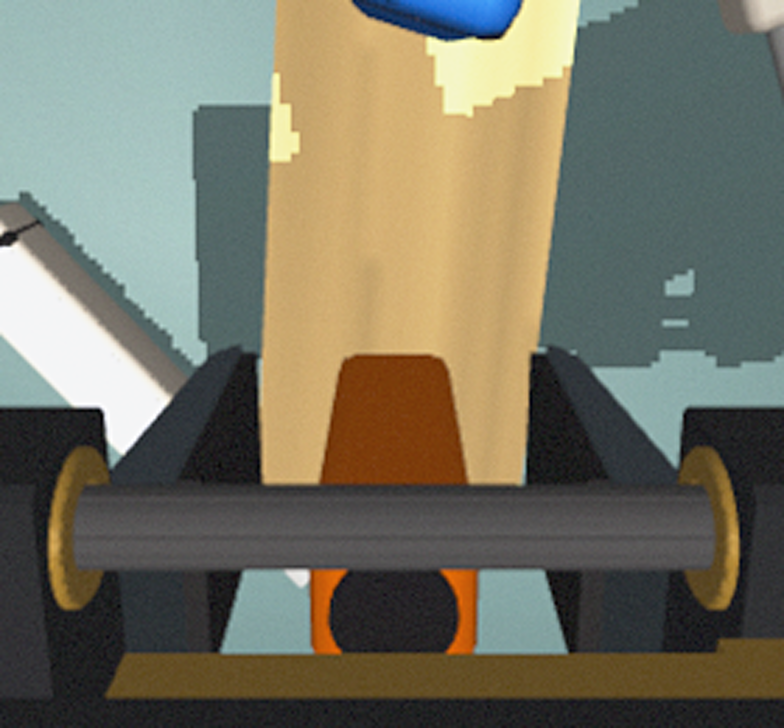

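View pics/s14.png

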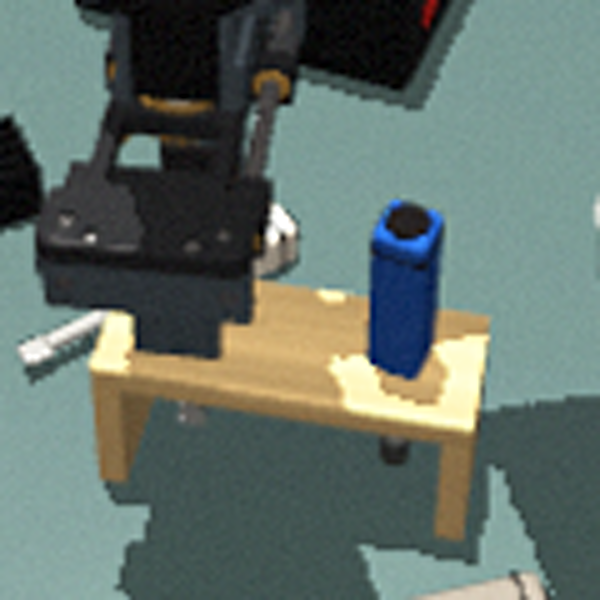

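The driver stands centred between the open fingers, its blade visible below the rack at (188,410). I'll retreat straight up and do the last checks.

```bash
python3 -m handwheel '{"gripper":[0.4,0.4,0.4,0.4,0.4],"offset":[[-15,0,0],[-45,0,0],[-80,0,0],[-115,0,0],[-140,0,0]],"rot":[[0,0,0],[0,0,0],[0,0,0],[0,0,0],[0,0,0]]}' 20; python3 -m handwheel '{"gripper":[0.4,0.4,0.4,0.4,0.4],"offset":[[0,0,0],[0,0,0],[0,0,0],[0,0,0],[0,0,0]],"rot":[[0,0,0],[0,0,0],[0,0,0],[0,0,0],[0,0,0]]}' 20; python3 - <<'E'
from h import *
s=state();c=cam('wrist',s)
I=grab_frame('wrist');cv2.imwrite('pics/w15.png',I[:,:,::-1])
a=grab_frame('side');crop(a,220,150,400,330,4,'pics/s15.png')
print(s['force'],proj(c,(588.5,284.2,157)))
A=cv2.resize(a[150:330,220:400,::-1],None,fx=3.3,fy=3.3);cv2.imwrite('pics/s15.png',A)
E
```

```text
time_s: 22.5
ee_pos: [588.7, 284.2, 238.4]
ee_rot: [24.6, 89.8, 25.8]
force: [0.4, 0.0, -0.3]
gripper_width: 54.7
time_s: 22.92
ee_pos: [587.3, 283.6, 233.0]
ee_rot: [-158.1, 89.8, -156.9]
force: [-0.2, 0.1, 0.8]
gripper_width: 55.0
[-0.1713341   0.11275861  0.76406831] [321.42494647 215.59312435]
```

View pics/w15.png

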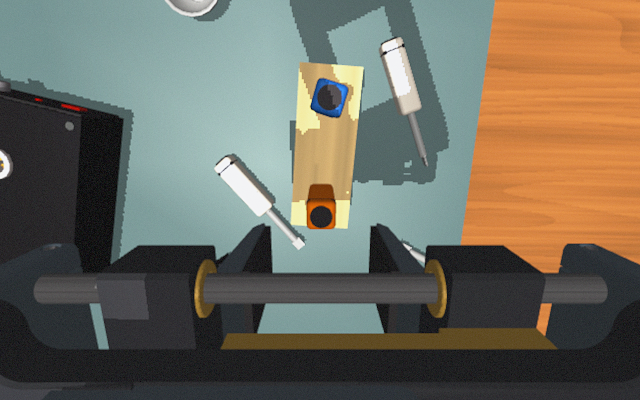

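View pics/s15.png

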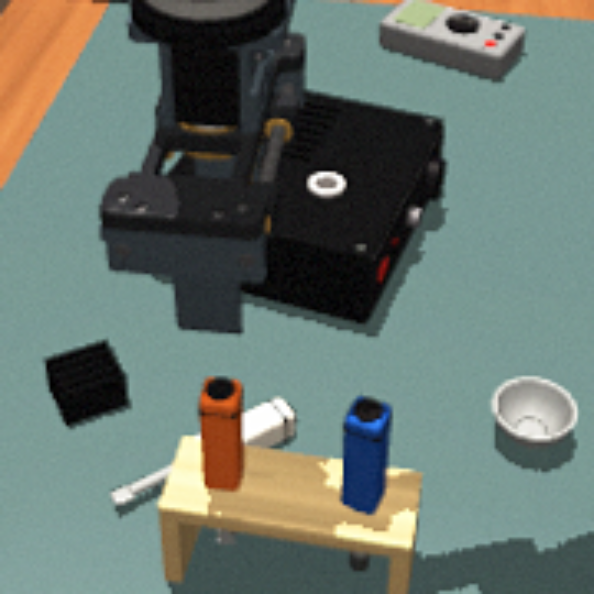

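One check before handing in: the lock margin rests on the unit's yaw, so I'll refine it with line fits on pictures already taken.

```bash
python3 - <<'E'
from h import *
def fit(f,n,p,q):
    I=cv2.GaussianBlur(cv2.imread(n),(0,0),1).astype(float).sum(2)
    s=dict(zip(['ee_pos','ee_rot'],np.load(f+'.npy')));c=cam('wrist',s)
    p,q=np.array(p,float),np.array(q,float);d=(q-p)/np.linalg.norm(q-p);nn=np.array([-d[1],d[0]])
    pts=[]
    for a in np.linspace(.08,.92,60):
        b=p+a*(q-p);o=np.arange(-6,6.1,.25)
        P=b+o[:,None]*nn
        v=cv2.remap(I.astype(np.float32),P[:,0].astype(np.float32)[None],P[:,1].astype(np.float32)[None],cv2.INTER_LINEAR)[0]
        g=abs(np.gradient(v));pts.append(P[g.argmax()])
    pts=np.array(pts,np.float32)
    vx,vy,x,y=cv2.fitLine(pts,cv2.DIST_HUBER,0,.01,.01).ravel()
    r=np.abs((pts-[x,y])@[-vy,vx]);A=np.array([x,y])-80*np.array([vx,vy]);B=np.array([x,y])+80*np.array([vx,vy])
    D=onz(c,B,75)-onz(c,A,75);print(f,'az mod90',(np.degrees(np.arctan2(D[1],D[0]))+45)%90-45,'med res',np.median(r))
fit('w11','pics/w11f.png',(264,36),(498,93));fit('w11','pics/w11f.png',(498,93),(450,240))
fit('w4','pics/w4.png',(148,93),(177,245));fit('w4','pics/w4.png',(418,72),(418,205));fit('w4','pics/w4.png',(150,93),(418,72))
E
```

```text
w11 az mod90 -12.7804506918213 med res 0.19920263
w11 az mod90 -12.734842546123687 med res 0.18758461
w4 az mod90 -12.79309371409694 med res 0.16054013
w4 az mod90 -13.040645590106095 med res 0.23822725
w4 az mod90 -12.622760899383692 med res 0.44474033
```

```bash
python3 -c "
from workcell import *
print(job_done())"
```

```text
the job is handed in; nothing more can be done
None
```

The screw is turned to about 1.26 rad, past the 1.2 lock point, and the orange screwdriver is back upright in its own rack hole with the gripper clear. I handed the job in at about 23 s of the 72 s allowed.

**What I did:**
- I felt the blade down into the slot; it touched bottom about 19 mm below the collar rim.
- I pressed to about 13–14 N, steady at every reading while turning. I then turned about 76° clockwise, eased back 5° inside the play and lifted straight out.

**Last checks:**
- **Screw:** the slot lies at azimuth −84.9° and the unit at −12.8°. That gives about 1.26 rad, short of the 1.32 aim: the slot lagged the blade about 10°, where the stated play is 7.5°. I left it there because the edge fits put the error at about 1°, against a margin of 3.3°.
- **Driver:** it stands upright in its hole, within about 1 mm of where it started. It sat on the rack with the gripper about 1 mm higher than at pick-up, so it slipped slightly in the grip.
- **Other things:** the nut driver, heatsink, dish and meter look undisturbed, and nothing on the arm touched the amplifier except the blade.

**Fallen drivers:** three white screwdrivers that stood free on their tips at the start fell over during my first approach. I was at least 35 mm clear of them and felt no contact, so I took it that they fell by themselves and left them lying.

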